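Fill a jar with stones through the swinging funnel

TASK

Get the stones for the model wall into the glass jar: raise the sprung plunger, swing the funnel over the jar and let the plunger drop fully home, then pour the stones from the tubs through the funnel and stand the empty tubs back upright on the rubber mat. When all stones are in the jar, swing the funnel back to its parked position with the plunger fully home again and only then stand the filled jar upright in the middle of the cork board. Any stone that misses must be picked up and put in too, the jar must never tip over, and leave the mug, brush and bottle where they are.

Things in the scene. Friction and masses are not known exactly. Their poses are not given: they have to be found in the camera images.
- head (a joint): swinging head of the filling stand: a dark steel arm turning about a vertical column, carrying the funnel at one end and the index plunger at the other; rad, 0 = parked (as found), 1.30 = funnel over the filling place (anticlockwise seen from above); it can only turn while the plunger is raised, stops at -0.02 and 1.32; play when locked about 0.02
- plunger (a joint): sprung index plunger on the arm's tail; m, 0 = fully home (down in its hole), 0.026 = fully raised; above 0.014 the head is free to turn; the spring (3 N down when home, 7 N when raised) pushes it down, and it drops home only at head 0 or 1.30, elsewhere it rides on the steel sector
- knob (a point): middle of the black round knob (34 mm across, 24 mm high, axis vertical) on top of the plunger, 182 mm above the bench when home; bare stem 20 mm long below the knob; moves with plunger and head on a circle of 90 mm radius about the column
- stand: the filling stand, fixed to the bench; origin on the column's axis at bench level; column 36 mm across; funnel centre 160 mm from the axis along the stand's +x when parked, and turned 1.30 rad anticlockwise from +x when filling; the knob lies on the far side of the column from the funnel, 90 mm from the axis; top of the arm 150 mm above the bench
- fill_spot (a point): centre of the round grey foot (90 mm across, 6 mm thick) on which the jar stands under the filling position; point on its top face
- funnel_mouth (a point): centre of the wide upper mouth of the aluminium funnel, 150 mm across outside, 176 mm above the bench; the funnel narrows to a 50 mm bore whose lower end is 114 mm above the bench, 8 mm above the jar's rim; moves with the head
- jar: narrow straight glass jar, open at the top, 64 mm outside diameter, 58 mm inside, 100 mm high, origin at the centre of its underside
- mat: black rubber mat, 280 (x) by 360 (y) mm, 3 mm thick, fixed; origin at the centre of its underside
- board: square cork board, 160 mm, 6 mm thick, fixed, at the right of the bench; origin at the centre of its underside
- tub0: aluminium pouring tub 95 mm long, 70 wide, 45 high; origin under the floor, z up; floor x -45 to +15 mm, then the front slopes up at 47 degrees to the pouring lip at x +50, z 38; wooden handle (22 mm across y, 16 thick) rises from the back wall leaning back 0.70 rad from vertical, top end at x -96, z 96; grip its axis at x -86, z 84; starts with up to three stones
- tub1: aluminium pouring tub 95 mm long, 70 wide, 45 high; origin under the floor, z up; floor x -45 to +15 mm, then the front slopes up at 47 degrees to the pouring lip at x +50, z 38; wooden handle (22 mm across y, 16 thick) rises from the back wall leaning back 0.70 rad from vertical, top end at x -96, z 96; grip its axis at x -86, z 84; starts with up to three stones
- tub2: aluminium pouring tub 95 mm long, 70 wide, 45 high; origin under the floor, z up; floor x -45 to +15 mm, then the front slopes up at 47 degrees to the pouring lip at x +50, z 38; wooden handle (22 mm across y, 16 thick) rises from the back wall leaning back 0.70 rad from vertical, top end at x -96, z 96; grip its axis at x -86, z 84; starts with up to three stones
- stone00: rounded stone, 24 mm thick, 30 mm long, starts in tub0 (may be absent); origin at its middle
- stone01: rounded stone, 24 mm thick, 30 mm long, starts in tub0 (may be absent); origin at its middle
- stone02: rounded stone, 24 mm thick, 30 mm long, starts in tub0 (may be absent); origin at its middle
- stone10: rounded stone, 24 mm thick, 30 mm long, starts in tub1 (may be absent); origin at its middle
- stone11: rounded stone, 24 mm thick, 30 mm long, starts in tub1 (may be absent); origin at its middle
- stone12: rounded stone, 24 mm thick, 30 mm long, starts in tub1 (may be absent); origin at its middle
- stone20: rounded stone, 24 mm thick, 30 mm long, starts in tub2 (may be absent); origin at its middle
- stone21: rounded stone, 24 mm thick, 30 mm long, starts in tub2 (may be absent); origin at its middle
- stone22: rounded stone, 24 mm thick, 30 mm long, starts in tub2 (may be absent); origin at its middle
- mug: white ceramic mug, 80 mm across, 85 mm high; bystander
- brush: wooden paint brush lying on the bench; bystander
- jug: white plastic bottle with green cap, 110 mm across, 190 mm high; bystander

How it is judged:
By the outcome, as a careful person would: the job done as asked, in the order asked, and still so for the second after the job is handed in, with the robot touching nothing.
Of stone00, stone01, stone02, stone10, stone11, stone12, stone20, stone21, stone22 only 4 to 8 are there at a start; the rules pass over those that are not, and their reading is None.
At some moment in a run one of tub0, tub1, tub2 may be knocked a few centimetres aside while the robot is not near it.
It also fails if it takes over 210 s, if anything falls off the work surface, if the arm or the gripper's body presses on something with over 40 N, if the wrist force passes 120 N, or if a joint passes its speed limit or range.

ROBOT

A 6-joint arm with a two-finger parallel gripper is mounted at the origin on the work surface. World frame = base frame: x ahead of the robot, y to its left, z up, the work surface at z = 0. Lengths are in m, angles in rad, forces in N, time in s.
With the tool pointing down it reaches from about 0.225 to 0.875 m from the base axis. Payload 3.4 kg.
Tool frame: the origin (TCP) lies on the mounting face of the last link; the fingertips stand 173 mm ahead of it and the grasp point (between the pads) lies 155 mm ahead of it; z points along the fingers, y is the line along which they close (so a half turn about z gives the same grasp; the last joint's range is limited). The gripper opens to 85 mm and grips with 20 to 120 N. Pads are 22 mm wide; open, the fingers measure 114 mm over their backs; the gripper's body (76 mm by 85 mm) begins 54 mm behind the grasp point. The pads swing forward as they close: fully open they stand 13 mm farther back than shut.
Start: joints at [1.121, 0.276, 1.505, -0, 1.361, -0.121], TCP at [0.186, 0.544, 0.405] pointing down, gripper open.
Joint ranges: [-2.89, 2.89], [-0.75, 2.08], [0.22, 2.7], [-1.18, 4.32], [0.11, 2.71], [-2.7, 2.7]. Speed limits (rad/s): [2.57, 2.57, 3.14, 3.14, 3.14, 3.14].

INTERFACE

Orientations are given as a unit quaternion [w, x, y, z].
In Python, from rig import manip gives the robot as it stands.
- The arm moves only by the tool carry_out, never from a script. Its arguments are lists of equal length, an entry for each row: "linear": the shift along the world's x, y, z each as a share of 500 mm, from -1 to 1, a list of three; "angular": the turn, a rotation vector about the world's x, y, z each as a share of 0.08 rad, from -1 to 1, a list of three; "hand": the opening, from 0 (shut) to 1 (fully open). In form: {"linear": [[x, y, z], ...], "angular": [[rx, ry, rz], ...], "hand": [hand, ...]}. A call has 1 to 8 rows; each row shifts and turns the commanded pose from where the row before left it; what a row does not reach is not made up. A row lasts 1/12 s, in which the tool goes at most 41.7 mm and 7.16 degrees, less where a joint would pass 70% of its speed; a pose out of reach is approached as far as the arm can. A call with a number of a shift or a turn outside -1 to 1 is refused whole. A call with a gripper value outside its range is refused whole. The fingers move at their own pace and stop on an object; "force" is the grip in N (left out, the last holds). Time passes only in rows, so rows that do not move let the fingers close. It gives the time, the measured TCP pose, the force, the opening and the grip force at its end, in the units of the state.
- manip.get_state(): the state, without advancing time (a new reading comes with each control period).
- manip.get_image(name): name is "side" or "top"; returns the picture (480x640x3 uint8, red, green, blue); there is no depth.
- manip.camera_params(name): a dict with "fx", "fy", "cx", "cy" (pixels), "k1" (the pictures are not rectified: a ray, as slopes to the right and down, at radius r is drawn at 1 + k1 r^2 times it, then the intrinsics apply), "view" (4x4, takes a point from world to camera coordinates). Camera axes: x right, y down, z forward; pixel columns grow to the right and rows downward; lengths in m; the calibration is good to about 2 mm. A picture is of the moment at which its call begins. camera_params takes no time and is no camera call.
- manip.sign_off(): hands the job in; it is judged then, once.
The state is a dict: "clock": time; "qpos": joint angles; "qd": joint speeds; "effort": joint torques, N m; "position": TCP position; "ee_rot": TCP orientation; "contact_force": force on the tool from outside, world axes, zero at the start; "moment": the same for the moment, N m; "width": finger opening in m; "gripper_force": force on a finger pad.
Only numpy, scipy, OpenCV 4.12 (cv2) and the standard library are available. Lean on these libraries where they do the work, as an engineer would, in place of code of your own. Each camera call takes 0.05 s, during which the arm holds its last target. There are 200 camera calls.

## Working session

There is one attempt and no reset: what is moved stays moved. The work goes in short steps, Python scripts to look and compute and a tool call to move; the robot and the scene stay as the last step left them, time stands still between calls to the robot, and variables do not carry over. Pictures are saved under pics/ and viewed, at most 14 in all, crops included, and the job is handed in when it is done.

Besides the shell and the picture viewer there is one more tool, called as name(argument=value, ...), one argument or row to a line, values as JSON. carry_out: Moves the arm, as the interface text tells. Its arguments: {"type":"object","properties":{"linear":{"type":"array"},"angular":{"type":"array"},"hand":{"type":"array"},"force":{"type":"number"}},"required":["linear","angular","hand"]}

```bash
ls; mkdir -p pics; python3 - <<'E'
from rig import manip
import cv2, json
for n in("top","side"):
    cv2.imwrite(f"pics/{n}0.png",manip.get_image(n)[:,:,::-1])
    p=manip.camera_params(n); print(n,p)
print(manip.get_state())
E
```

```text
pics
top {'fx': 447.6026693715096, 'fy': 447.6026693715096, 'cx': 315.34962377555735, 'cy': 237.26585362691898, 'k1': -0.04853421192949516, 'view': array([[-0.00973198, -0.99938113, -0.03380307,  0.01618251],
       [-0.98904309,  0.01460017, -0.14690337,  0.58528966],
       [ 0.14730598,  0.03200304, -0.98857309,  0.98728623],
       [ 0.        ,  0.        ,  0.        ,  1.        ]])}
side {'fx': 476.96659558332436, 'fy': 476.96659558332436, 'cx': 326.2288526886292, 'cy': 239.94079268648755, 'k1': -0.0013985233862322396, 'view': array([[-0.989522  , -0.14398149,  0.01074861,  0.54664767],
       [-0.1067793 ,  0.67967187, -0.72570264,  0.15668159],
       [ 0.09718222, -0.71924646, -0.68792452,  1.2224641 ],
       [ 0.        ,  0.        ,  0.        ,  1.        ]])}
{'clock': 0.1, 'qpos': array([ 1.12098578e+00,  2.76534836e-01,  1.50599973e+00, -1.72905170e-05,
        1.36071090e+00, -1.20968452e-01]), 'qd': array([-0.00091539,  0.00078357, -0.00306272, -0.00038513,  0.00134624,
        0.00151435]), 'effort': array([ 8.04377960e-04, -4.17701411e+01, -2.46403223e+01, -1.77972306e-04,
        5.85408008e-03, -4.57191447e-06]), 'position': array([0.18560415, 0.54402377, 0.40392694]), 'ee_rot': array([-2.24546854e-04,  1.63679375e-01,  9.86513243e-01, -7.95357906e-04]), 'contact_force': array([ 1.05723815, -0.11534519,  0.12312293]), 'moment': array([-0.01441964,  0.00527522,  0.03627576]), 'gripper_force': 0.0, 'width': 0.08549919164379192}
```

View pics/top0.png

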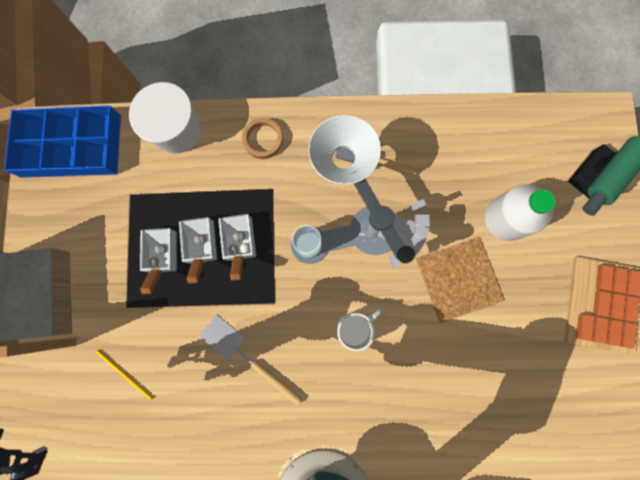

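View pics/side0.png

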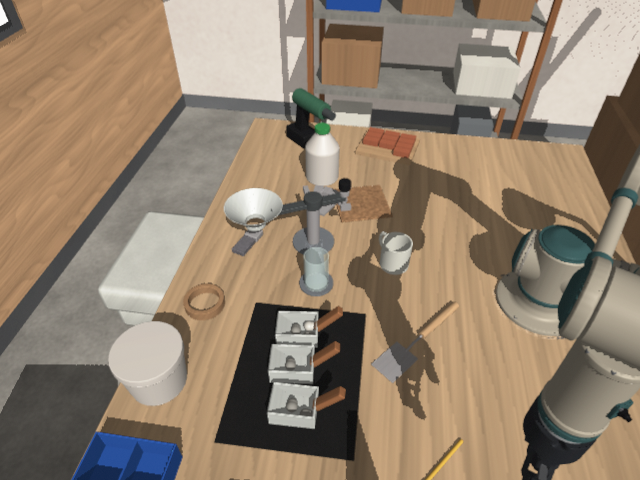

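The top view (up = +x, left = +y) shows the funnel mouth at about (345,150), column (381,217), knob (405,254), jar (307,241), tubs at (157,250), (197,240) and (237,237), and board (461,278). The side view shows the same objects. I'll enlarge crops next.

```bash
cat > h.py <<'E'
import numpy as np, cv2
from rig import manip
C={n:manip.camera_params(n) for n in("top","side")}
def KD(n):
    p=C[n]; return np.array([[p['fx'],0,p['cx']],[0,p['fy'],p['cy']],[0,0,1.]]),np.array([p['k1'],0,0,0.])
def proj(n,P):
    K,D=KD(n);V=C[n]['view']
    return cv2.projectPoints(np.atleast_2d(np.float64(P)),cv2.Rodrigues(V[:3,:3])[0],V[:3,3],K,D)[0][:,0]
def ray(n,uv):
    K,D=KD(n);V=C[n]['view'];R=V[:3,:3]
    x=cv2.undistortPoints(np.float64([[uv]]),K,D)[0,0]
    return -R.T@V[:3,3], R.T@np.array([x[0],x[1],1])
def atz(n,uv,z):
    o,d=ray(n,uv); return o+d*(z-o[2])/d[2]
def tri(a,b):
    A=[];B=[]
    for n,uv in(("top",a),("side",b)):
        o,d=ray(n,uv);d/=np.linalg.norm(d);P=np.eye(3)-np.outer(d,d);A.append(P);B.append(P@o)
    x=np.linalg.lstsq(np.vstack(A),np.hstack(B),rcond=None)[0]
    return x, np.linalg.norm(A[0]@x-B[0])*2
def crop(src,x,y,w,h,s,out):
    cv2.imwrite(out,cv2.resize(cv2.imread(src)[y:y+h,x:x+w],None,fx=s,fy=s,interpolation=cv2.INTER_CUBIC))
E
python3 - <<'E'
from h import *
import numpy as np
# montage: tubs top (x4) + tubs side (x4)
a=cv2.imread('pics/top0.png')[205:305,125:285]; b=cv2.imread('pics/side0.png')[300:440,255:355]
f=lambda m,s:cv2.resize(m,None,fx=s,fy=s,interpolation=cv2.INTER_CUBIC)
a=f(a,5);cv2.imwrite('pics/tubtop.png',a)
cv2.imwrite('pics/tubside.png',f(b,4))
a=cv2.imread('pics/top0.png')[110:330,280:520];b=cv2.imread('pics/side0.png')[170:305,215:415]
cv2.imwrite('pics/standtop.png',f(a,2.5));cv2.imwrite('pics/standside.png',f(b,4))
E
```

```text
(no output)
```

View pics/tubtop.png

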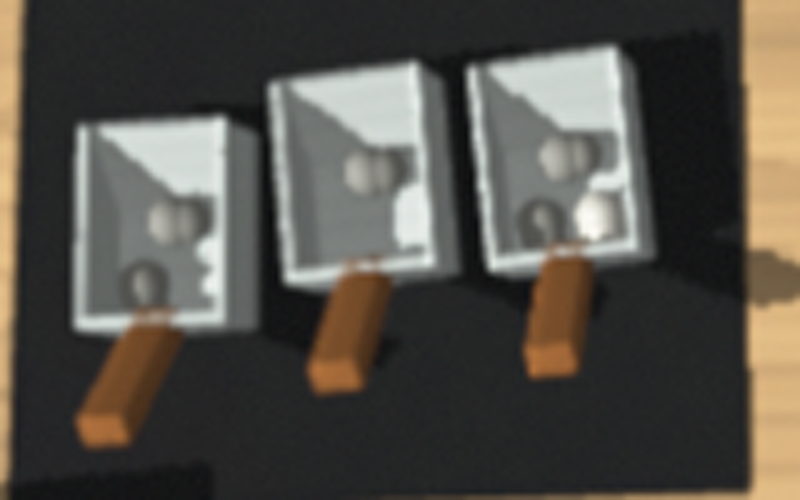

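View pics/tubside.png

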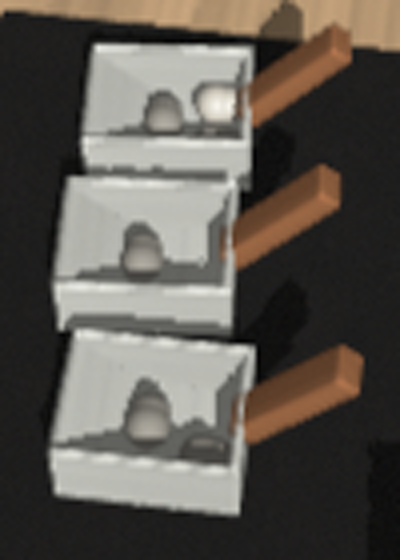

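View pics/standtop.png

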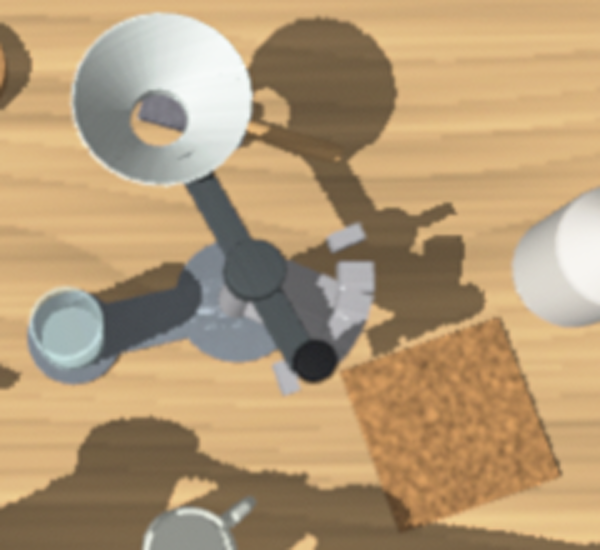

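View pics/standside.png

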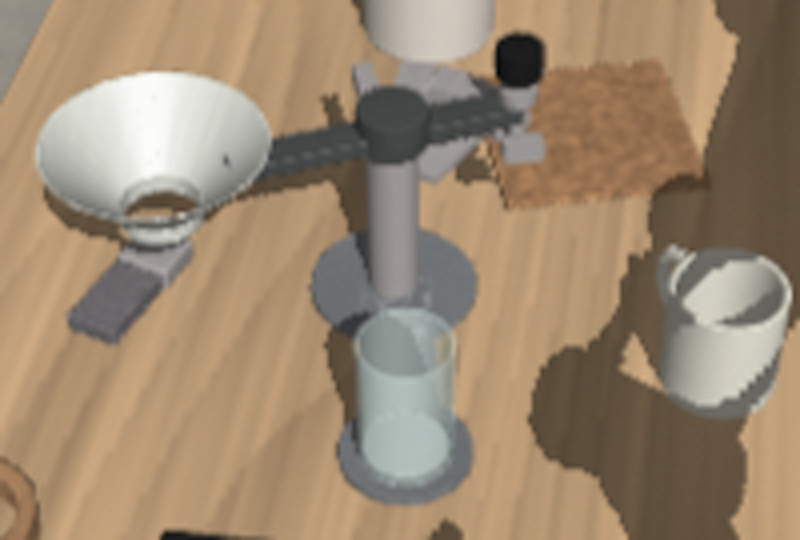

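Tubs hold about 2+1+3 stones. All their handles point to -x, and the stand's parts are clear in both views. Now I'll measure.

```bash
cat > m.py <<'E'
from h import *
from scipy.optimize import least_squares
T=lambda u,v:((u+.5)/5-.5+125,(v+.5)/5-.5+205)
S=lambda u,v:((u+.5)/4-.5+255,(v+.5)/4-.5+300)
G=lambda u,v:((u+.5)/2.5-.5+280,(v+.5)/2.5-.5+110)
H=lambda u,v:((u+.5)/4-.5+215,(v+.5)/4-.5+170)
# FL FR BR BL handle
tubs={'A':([(78,125),(222,118),(222,322),(75,328),(103,430)],[(52,453),(82,330),(253,347),(243,460),(350,365)]),
'B':([(268,80),(415,65),(435,275),(285,285),(335,377)],[(55,282),(66,180),(238,180),(232,287),(330,185)]),
'C':([(468,65),(615,48),(637,255),(490,270),(552,360)],[(82,138),(90,45),(253,45),(250,138),(340,45)])}
M=np.array([[.05,.035,.038],[.05,-.035,.038],[-.045,-.035,.045],[-.045,.035,.045],[-.096,0,.096]])
for k,(a,b) in tubs.items():
    a=[T(*p) for p in a];b=[S(*p) for p in b]
    for p,q in zip(a,b): x,e=tri(p,q);print(k,x.round(4),round(e*1e3,1))
    def W(v):
        c,s=np.cos(v[3]),np.sin(v[3]);return M@np.array([[c,s,0],[-s,c,0],[0,0,1]])+v[:3]
    f=lambda v:np.r_[(proj('top',W(v))-a).ravel(),(proj('side',W(v))-b).ravel()]
    r=least_squares(f,[.5,.3,0,0],loss='soft_l1');print(k,'fit',r.x.round(4),'rms',np.sqrt((r.fun**2).mean()).round(2))
for n,a,b in[('knobtop',(315,358),(520,48)),('funnel',(162,99),(153,148)),('col',(255,270),(394,108)),('jarrim',(67,326),(406,338))]:
    x,e=tri(G(*a),H(*b));print(n,x.round(4),round(e*1e3,1))
print('jarfoot',atz('side',H(406,450),.006))
bc=[atz('top',G(*p),.006) for p in[(342,372),(498,318),(560,475),(402,530)]]
print('board',np.round(bc,4),np.mean(bc,0))
print('mat',[atz('top',p,.003).round(3) for p in[(130,196),(272,190),(274,302),(127,306)]])
print('mug',atz('top',(356,331),.085),'jug',atz('top',(541,202),.19))
E
python3 m.py
```

```text
A [0.6093 0.4206 0.047 ] 0.1
A [0.6107 0.3517 0.046 ] 1.9
A [0.5179 0.3481 0.0461] 3.9
A [0.5137 0.414  0.055 ] 1.2
A [0.4659 0.3801 0.0993] 2.1
A fit [0.5608 0.3837 0.0056 0.0398] rms 0.87
B [0.6289 0.3289 0.0505] 0.7
B [0.6376 0.2614 0.0438] 3.6
B [0.5403 0.2487 0.0466] 7.5
B [0.5341 0.3176 0.0503] 3.6
B [0.4885 0.2782 0.0973] 2.6
B fit [0.5837 0.2891 0.0046 0.1161] rms 1.03
C [0.6352 0.2351 0.0479] 1.5
C [0.6445 0.1669 0.0441] 4.6
C [0.5475 0.1547 0.0476] 6.0
C [0.5398 0.2222 0.05  ] 3.3
C [0.4951 0.1833 0.0944] 2.4
C fit [0.5898 0.1944 0.0044 0.1199] rms 0.93
knobtop [ 0.5301 -0.1718  0.1904] 0.0
funnel [ 0.7517 -0.0575  0.1686] 1.4
col [ 0.6072 -0.1307  0.162 ] 2.2
jarrim [0.5727 0.0262 0.1069] 5.1
jarfoot [0.57506625 0.02929535 0.006     ]
board [[ 0.5369 -0.228   0.006 ]
 [ 0.5862 -0.3782  0.006 ]
 [ 0.4376 -0.4271  0.006 ]
 [ 0.3893 -0.2775  0.006 ]] [ 0.4874754  -0.32772056  0.006     ]
mat [array([0.702, 0.47 , 0.003]), array([0.71 , 0.115, 0.003]), array([0.439, 0.109, 0.003]), array([0.432, 0.464, 0.003])]
mug [ 0.37506616 -0.07743467  0.085     ] jug [ 0.62782243 -0.44491601  0.19      ]
```

carry_out(
  linear=[
    [0.0229,-0.0477,0],
    [0.0229,-0.0477,0],
    [0.0229,-0.0477,0],
    [0.0229,-0.0477,0],
    [0.0229,-0.0477,0],
    [0.0229,-0.0477,0],
    [0.0229,-0.0477,0],
    [0.0229,-0.0477,0],
  ],
  angular=[
    [0,0,-0.973],
    [0,0,-0.973],
    [0,0,-0.973],
    [0,0,-0.973],
    [0,0,-0.973],
    [0,0,-0.973],
    [0,0,-0.973],
    [0,0,-0.973],
  ],
  hand=[1,1,1,1,1,1,1,1],
)

```text
clock: 0.77
position: [0.2774, 0.3521, 0.4044]
ee_rot: [-0.0, 0.46, 0.888, -0.0]
contact_force: [0.4, -0.3, 0.7]
width: 0.0854
gripper_force: 0.0
```

carry_out(
  linear=[
    [0.0229,-0.0477,0],
    [0.0229,-0.0477,0],
    [0.0229,-0.0477,0],
    [0.0229,-0.0477,0],
    [0.0229,-0.0477,0],
    [0.0229,-0.0477,0],
    [0.0229,-0.0477,0],
    [0.0229,-0.0477,0],
  ],
  angular=[
    [0,0,-0.973],
    [0,0,-0.973],
    [0,0,-0.973],
    [0,0,-0.973],
    [0,0,-0.973],
    [0,0,-0.973],
    [0,0,-0.973],
    [0,0,-0.973],
  ],
  hand=[1,1,1,1,1,1,1,1],
)

```text
clock: 1.43
position: [0.369, 0.1613, 0.4045]
ee_rot: [-0.0, 0.71, 0.705, -0.0]
contact_force: [0.4, 0.4, 0.9]
width: 0.0855
gripper_force: 0.0
```

carry_out(
  linear=[
    [0.0229,-0.0477,0],
    [0.0229,-0.0477,0],
    [0.0229,-0.0477,0],
    [0.0229,-0.0477,0],
    [0.0229,-0.0477,0],
    [0.0229,-0.0477,0],
    [0.0229,-0.0477,0],
    [0.0229,-0.0477,0],
  ],
  angular=[
    [0,0,-0.973],
    [0,0,-0.973],
    [0,0,-0.973],
    [0,0,-0.973],
    [0,0,-0.973],
    [0,0,-0.973],
    [0,0,-0.973],
    [0,0,-0.973],
  ],
  hand=[1,1,1,1,1,1,1,1],
)

```text
clock: 2.1
position: [0.4606, -0.0295, 0.4044]
ee_rot: [-0.0, 0.891, 0.453, -0.0]
contact_force: [-0.1, 0.7, -0.1]
width: 0.0853
gripper_force: 0.0
```

carry_out(
  linear=[
    [0.0229,-0.0477,0],
    [0.0229,-0.0477,0],
    [0.0229,-0.0477,0],
    [0.0229,-0.0477,0],
    [0.0229,-0.0477,0],
    [0.0229,-0.0477,0],
    [0,0,0],
    [0,0,0],
  ],
  angular=[
    [0,0,-0.973],
    [0,0,-0.973],
    [0,0,-0.973],
    [0,0,-0.973],
    [0,0,-0.973],
    [0,0,-0.973],
    [0,0,0],
    [0,0,0],
  ],
  hand=[1,1,1,1,1,1,1,1],
)

```text
clock: 2.77
position: [0.5295, -0.1724, 0.4038]
ee_rot: [-0.001, 0.972, 0.236, -0.001]
contact_force: [0.5, 0.4, 0.0]
width: 0.0855
gripper_force: 0.0
```

carry_out(
  linear=[
    [0,0,-0.032],
    [0,0,-0.032],
    [0,0,-0.032],
    [0,0,-0.032],
    [0,0,0],
    [0,0,0],
    [0,0,0],
    [0,0,0],
  ],
  angular=[
    [0,0,0],
    [0,0,0],
    [0,0,0],
    [0,0,0],
    [0,0,0],
    [0,0,0],
    [0,0,0],
    [0,0,0],
  ],
  hand=[1,1,1,1,0.6,0.3,0.2,0.2],
  force=60,
)

```text
clock: 3.43
position: [0.5294, -0.1711, 0.342]
ee_rot: [0.001, 0.972, 0.237, 0.001]
contact_force: [0.0, -0.1, -0.2]
width: 0.0387
gripper_force: 0.0
```

carry_out(
  linear=[
    [0,0,0],
    [0,0,0],
    [0,0,0],
    [0,0,0],
    [0,0,0],
  ],
  angular=[
    [0,0,0],
    [0,0,0],
    [0,0,0],
    [0,0,0],
    [0,0,0],
  ],
  hand=[0.1,0.1,0.1,0.1,0.1],
)

```text
clock: 3.85
position: [0.5294, -0.1711, 0.3424]
ee_rot: [0.001, 0.972, 0.237, 0.001]
contact_force: [-1.0, 1.5, 6.2]
width: 0.0322
gripper_force: 59.6
```

carry_out(
  linear=[
    [0,0,0.0115],
    [0,0,0.0115],
    [0,0,0.0115],
    [0,0,0.0115],
    [0,0,0],
    [0,0,0],
  ],
  angular=[
    [0,0,0],
    [0,0,0],
    [0,0,0],
    [0,0,0],
    [0,0,0],
    [0,0,0],
  ],
  hand=[0.1,0.1,0.1,0.1,0.1,0.1],
)

```text
clock: 4.35
position: [0.5294, -0.1711, 0.3636]
ee_rot: [-0.0, 0.972, 0.237, 0.0]
contact_force: [3.1, 2.2, -6.9]
width: 0.0319
gripper_force: 60.1
```

```bash
python3 - <<'E'
from h import *
s=manip.get_state();print(s['position'],s['contact_force'],s['moment'],s['qpos'])
c=np.array([.610,-.1305]);p=s['position'][:2]
a0=np.arctan2(*(p-c)[::-1]);print('r',np.linalg.norm(p-c),'ang',a0%6.283)
r=.09; a=0.476+np.pi
A=a+np.linspace(0,1.3,19);P=np.c_[c[0]+r*np.cos(A),c[1]+r*np.sin(A)]
print((np.diff(P,axis=0)/.5).round(4).tolist(),1.3/18/.08)
E
```

```text
[ 0.52941291 -0.17112932  0.36361005] [ 3.05419013  2.15897222 -6.86178358] [ 0.20150118 -0.68330914  0.05067406] [-4.37952995e-01  2.74121238e-01  1.61269030e+00  7.62461151e-04
  1.25433917e+00  6.55048284e-01]
r 0.09024976856552888 ang 3.6083826744638214
[[0.0064, -0.0113], [0.0072, -0.0108], [0.0079, -0.0103], [0.0087, -0.0097], [0.0093, -0.009], [0.01, -0.0083], [0.0105, -0.0076], [0.0111, -0.0068], [0.0115, -0.006], [0.0119, -0.0052], [0.0123, -0.0043], [0.0125, -0.0034], [0.0128, -0.0025], [0.0129, -0.0016], [0.013, -0.0006], [0.013, 0.0003], [0.0129, 0.0013], [0.0128, 0.0022]] 0.9027777777777779
```

carry_out(
  linear=[
    [0.0064,-0.0113,0],
    [0.0072,-0.0108,0],
    [0.0079,-0.0103,0],
    [0.0087,-0.0097,0],
    [0.0093,-0.009,0],
    [0.01,-0.0083,0],
    [0.0105,-0.0076,0],
    [0.0111,-0.0068,0],
  ],
  angular=[
    [0,0,0.9],
    [0,0,0.9],
    [0,0,0.9],
    [0,0,0.9],
    [0,0,0.9],
    [0,0,0.9],
    [0,0,0.9],
    [0,0,0.9],
  ],
  hand=[0.1,0.1,0.1,0.1,0.1,0.1,0.1,0.1],
)

```text
clock: 5.02
position: [0.5649, -0.2075, 0.3627]
ee_rot: [-0.002, 0.864, 0.504, 0.0]
contact_force: [2.5, 4.4, -6.9]
width: 0.0324
gripper_force: 60.3
```

carry_out(
  linear=[
    [0.0115,-0.006,0],
    [0.0119,-0.0052,0],
    [0.0123,-0.0043,0],
    [0.0125,-0.0034,0],
    [0.0128,-0.0025,0],
    [0.0129,-0.0016,0],
    [0.013,-0.0006,0],
  ],
  angular=[
    [0,0,0.9],
    [0,0,0.9],
    [0,0,0.9],
    [0,0,0.9],
    [0,0,0.9],
    [0,0,0.9],
    [0,0,0.9],
  ],
  hand=[0.1,0.1,0.1,0.1,0.1,0.1,0.1],
)

```text
clock: 5.6
position: [0.6078, -0.2187, 0.3621]
ee_rot: [-0.003, 0.711, 0.704, 0.0]
contact_force: [-1.0, 5.9, -6.9]
width: 0.0321
gripper_force: 60.3
```

carry_out(
  linear=[
    [0.013,0.0003,0],
    [0.0129,0.0013,0],
    [0.0128,0.0022,0],
    [0,0,0],
    [0,0,0],
  ],
  angular=[
    [0,0,0.9],
    [0,0,0.9],
    [0,0,0.9],
    [0,0,0],
    [0,0,0],
  ],
  hand=[0.1,0.1,0.1,0.1,0.1],
)

```text
clock: 6.02
position: [0.6268, -0.2167, 0.3619]
ee_rot: [-0.003, 0.632, 0.775, 0.0]
contact_force: [-0.2, 5.6, -6.4]
width: 0.0322
gripper_force: 60.3
```

```bash
python3 - <<'E'
from h import *
s=manip.get_state();print(s['position'],s['contact_force'],s['moment'],s['qpos'])
c=np.array([.610,-.1305]);p=s['position'][:2]
print('r',np.linalg.norm(p-c),'turned',(np.arctan2(*(p-c)[::-1])%6.2832)-3.6084)
E
```

```text
[ 0.62684957 -0.21672487  0.36188019] [-0.20976956  5.64706198 -6.41653647] [ 0.88646576 -0.21891369  0.0427993 ] [-0.43828859  0.43389201  1.36782126  0.00208834  1.34643632 -0.64133166]
r 0.08785576901856343 turned 1.2969859878900283
```

carry_out(
  linear=[
    [0,0,-0.0115],
    [0,0,-0.0115],
    [0,0,-0.0115],
    [0,0,-0.0095],
    [0,0,0],
    [0,0,0],
  ],
  angular=[
    [0,0,0],
    [0,0,0],
    [0,0,0],
    [0,0,0],
    [0,0,0],
    [0,0,0],
  ],
  hand=[0.1,0.1,0.1,0.1,0.1,0.1],
)

```text
clock: 6.52
position: [0.6265, -0.2166, 0.3424]
ee_rot: [-0.002, 0.632, 0.775, 0.001]
contact_force: [-2.2, 7.0, 1.1]
width: 0.0324
gripper_force: 61.1
```

carry_out(
  linear=[
    [0,0,0],
    [0,0,0],
    [0,0,0],
    [0,0,0],
    [0,0,0],
    [0,0,0.06],
    [0,0,0.06],
    [0,0,0.04],
  ],
  angular=[
    [0,0,0],
    [0,0,0],
    [0,0,0],
    [0,0,0],
    [0,0,0],
    [0,0,0],
    [0,0,0],
    [0,0,0],
  ],
  hand=[0.3,0.6,0.8,0.8,0.8,0.8,0.8,0.8],
)

```text
clock: 7.18
position: [0.6277, -0.2187, 0.4245]
ee_rot: [0.002, 0.632, 0.775, 0.0]
contact_force: [0.7, 0.6, 0.4]
width: 0.068
gripper_force: 0.0
```

```bash
python3 - <<'E'
from h import *
print(manip.get_state()['position'])
for n in("top","side"): cv2.imwrite(f"pics/{n}1.png",manip.get_image(n)[:,:,::-1])
f=lambda m,s:cv2.resize(m,None,fx=s,fy=s,interpolation=cv2.INTER_CUBIC)
b=f(cv2.imread('pics/side1.png')[150:310,240:440],3.5)
cv2.imwrite('pics/c1.png',b)
for z in(.182,.196): print(z,proj('side',[.628,-.2186,z]))
E
```

```text
[ 0.62770264 -0.21872501  0.42446488]
0.182 [[311.24015139 170.68138972]]
0.196 [[311.18462567 166.46017963]]
```

View pics/c1.png

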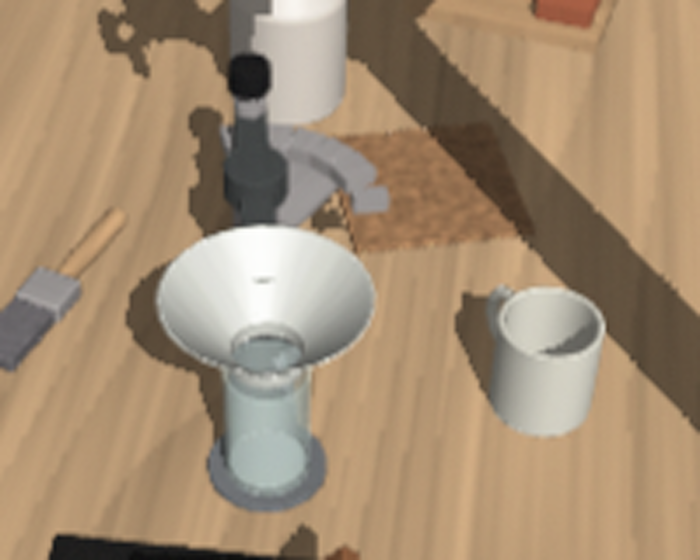

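The funnel sits over the jar. The knob centre is at about (311,172) in the side image, against (311,171) predicted for fully home, so it is locked. Next I'll fit a rough kinematic model to check the pouring tilt.

```bash
python3 - <<'E'
from h import *
print(manip.get_state()['qpos'])
D=[(1.12098578,.276534836,1.50599973,.18560415,.54402377,.40392694),(-.437953,.27412,1.61269,.52941291,-.17112932,.36361005),(-.43828859,.43389201,1.36782126,.62684957,-.21672487,.36188019)]
q=manip.get_state();D.append((*q['qpos'][:3],*q['position']))
A=[];b=[]
for q1,q2,q3,x,y,z in D:
    r=x*np.cos(q1)+y*np.sin(q1);l=-x*np.sin(q1)+y*np.cos(q1);print(r,l,z)
    # unknown a1,a2,a3,off,d
    A.append([1,np.sin(q2),np.sin(q2+q3),np.cos(q2+q3),0]);b.append(r)
    A.append([0,np.cos(q2),np.cos(q2+q3),-np.sin(q2+q3),1]);b.append(z)
A=np.array(A);print(np.linalg.svd(A)[1]);x=np.linalg.lstsq(A,b,rcond=None)[0];print(x,A@x-b)
A2=A[:,[1,2,4]];x=np.linalg.lstsq(A2,b,rcond=None)[0];print(x,A2@x-b)
E
```

```text
[-4.39550956e-01  4.01223794e-01  1.26100046e+00 -7.00610597e-04
  1.46961221e+00 -6.41755214e-01]
0.5706091932258595 0.0693967681406644 0.40392694
0.5520214435683214 0.0695384733732135 0.36361005
0.6595752698394455 0.06978908297093722 0.36188019
0.6616173864405306 0.06926679812227265 0.4268063017447372
[3.45843722 2.82615589 0.18888183 0.11332654 0.05946136]
[ 0.00401067  0.62274165  0.42221094  0.07296156 -0.03529569] [ 8.72922260e-04 -2.04438476e-04 -8.05842520e-04  2.16961390e-05
  5.44759132e-04  2.03840720e-04 -6.11838872e-04 -2.10983824e-05]
[ 0.65407371  0.39985438 -0.1404815 ] [-0.00110705  0.00078198  0.00509057  0.00129473  0.00464184 -0.00041157
 -0.00798767 -0.00166514]
```

carry_out(
  linear=[
    [-0.0198,0.0409,0],
    [-0.0198,0.0409,0],
    [-0.0198,0.0409,0],
    [-0.0198,0.0409,0],
    [-0.0198,0.0409,0],
    [-0.0198,0.0409,0],
    [-0.0198,0.0409,0],
    [-0.0198,0.0409,0],
  ],
  angular=[
    [0,0,0.98],
    [0,0,0.98],
    [0,0,0.98],
    [0,0,0.98],
    [0,0,0.98],
    [0,0,0.98],
    [0,0,0.98],
    [0,0,0.98],
  ],
  hand=[0.8,0.8,0.8,0.8,0.8,0.8,0.8,0.8],
)

```text
clock: 7.95
position: [0.5475, -0.0539, 0.4209]
ee_rot: [-0.001, 0.36, 0.933, -0.0]
contact_force: [0.2, -0.2, 0.6]
width: 0.0683
gripper_force: 0.0
```

carry_out(
  linear=[
    [-0.0198,0.0409,0],
    [-0.0198,0.0409,0],
    [-0.0198,0.0409,0],
    [-0.0198,0.0409,0],
    [-0.0198,0.0409,0],
    [-0.0198,0.0409,0],
    [-0.0198,0.0409,0],
    [-0.0198,0.0409,0],
  ],
  angular=[
    [0,0,0.98],
    [0,0,0.98],
    [0,0,0.98],
    [0,0,0.98],
    [0,0,0.98],
    [0,0,0.98],
    [0,0,0.98],
    [0,0,0.98],
  ],
  hand=[0.8,0.8,0.8,0.8,0.8,0.8,0.8,0.8],
)

```text
clock: 8.62
position: [0.4684, 0.1097, 0.421]
ee_rot: [-0.0, 0.055, 0.998, -0.0]
contact_force: [-0.6, -0.4, 0.1]
width: 0.0685
gripper_force: 0.0
```

carry_out(
  linear=[
    [-0.0198,0.0409,0],
    [-0.0198,0.0409,0],
    [-0.0198,0.0409,0],
  ],
  angular=[
    [0,0,0.98],
    [0,0,0.98],
    [0,0,0.98],
  ],
  hand=[0.8,0.8,0.8],
)

```text
clock: 8.87
position: [0.4387, 0.171, 0.4211]
ee_rot: [-0.0, -0.062, 0.998, -0.0]
contact_force: [0.0, 1.3, -1.0]
width: 0.0684
gripper_force: 0.0
```

carry_out(
  linear=[
    [0,0,0],
    [0,0,0],
    [0,0,0],
    [0,0,0],
    [0,0,0],
    [0,0,0],
    [0,0,0],
    [0,0,0],
  ],
  angular=[
    [0.096,-0.794,0],
    [0.096,-0.794,0],
    [0.096,-0.794,0],
    [0.096,-0.794,0],
    [0.096,-0.794,0],
    [0.096,-0.794,0],
    [0.096,-0.794,0],
    [0.096,-0.794,0],
  ],
  hand=[0.8,0.8,0.8,0.8,0.8,0.8,0.8,0.8],
)

```text
clock: 9.53
position: [0.4391, 0.1702, 0.4211]
ee_rot: [0.254, -0.059, 0.965, 0.015]
contact_force: [-0.2, 0.1, -0.6]
width: 0.0686
gripper_force: 0.0
```

```bash
cat > kin.py <<'E'
from h import *
from scipy.spatial.transform import Rotation as R
from scipy.optimize import least_squares
def fk(q,p):
    a1,a2,a3,off,d1,L6,lat=p
    r=R.from_euler('z',q[0]);t=r.apply([a1,0,d1])
    t=t+r.apply([0,lat,0])
    r=r*R.from_euler('y',q[1]);t=t+r.apply([0,0,a2])
    r=r*R.from_euler('y',q[2]);t=t+r.apply([off,0,a3])
    r=r*R.from_euler('z',q[3])*R.from_euler('y',q[4]);t=t+r.apply([0,0,L6])
    return t,r*R.from_euler('z',q[5])
E
python3 - <<'E'
from kin import *
s=manip.get_state();print(s['position'],s['ee_rot'],s['qpos'].tolist())
p=[.004,.6227,.4222,.073,.165,.2,.0694]
t,r=fk(s['qpos'],p);m=R.from_quat(np.roll(s['ee_rot'],-1));print(t,r.as_matrix().round(3),m.as_matrix().round(3),sep='\n')
E
```

```text
[0.43909776 0.17015187 0.42110006] [ 0.2536864  -0.05873015  0.96538714  0.014888  ] [0.2474966164148243, -0.018649490789799304, 1.8809477268384747, -0.09025197085232663, 0.7709664390925344, -1.3964038755494907]
[0.4449569  0.17105581 0.4221662 ]
[[ 0.121 -0.864  0.488]
 [-0.993 -0.106  0.059]
 [ 0.001 -0.492 -0.871]]
[[-0.864 -0.121  0.488]
 [-0.106  0.993  0.059]
 [-0.492 -0.001 -0.871]]
```

```bash
cat >> kin.py <<'E'
P=[.004,.6227,.4222,.073,.153,.188,.0694]
LO=np.array([-2.89,-.75,.22,-1.18,.11,-2.7]);HI=np.array([2.89,2.08,2.7,4.32,2.71,2.7])
OFF=R.from_euler('z',np.pi/2)
def ik(g,psi,th,q0):
    """grasp point g, heading psi, tool angle th forward from down"""
    z=np.array([np.sin(th)*np.cos(psi),np.sin(th)*np.sin(psi),-np.cos(th)])
    y=np.array([-np.sin(psi),np.cos(psi),0]);x=np.cross(y,z)
    m=R.from_matrix(np.c_[x,y,z]);t=np.array(g)-.155*z
    def f(q):
        a,b=fk(q,P); return np.r_[(a-t)*5,((b*OFF)*m.inv()).as_rotvec()]
    s=least_squares(f,np.clip(q0,LO+.01,HI-.01),bounds=(LO,HI)); return s.x,np.abs(s.fun).max(),t
E
python3 - <<'E'
from kin import *
q0=manip.get_state()['qpos']
for th in(.7,.9,1.1):
  print('th',th)
  for n,g,psi in(('A',(.475,.380,.087),.04),('B',(.4983,.279,.087),.116),('C',(.5044,.184,.087),.12)):
    q,e,t=ik(g,psi,th,q0);print(n,q.round(2),round(e,4),t.round(3))
  q=q0
  for ph in(0,.6,1.2,1.5,1.7,1.8):
    lip=np.array([.565,.2]);dx,dz=-.136,.046
    g=(lip[0]+dx*np.cos(ph)+dz*np.sin(ph),.026,lip[1]-dx*np.sin(ph)+dz*np.cos(ph))
    q,e,t=ik(g,.05,th-ph,q);print('pour',ph,q.round(2),round(e,4),t.round(3))
E
```

```text
th 0.7
A [ 0.81  0.39  2.06 -1.18  0.49  0.22] 0.046 [0.375 0.376 0.206]
B [ 0.54  0.3   2.19 -1.18  0.25 -0.05] 0.1004 [0.399 0.267 0.206]
C [ 0.29  0.24  2.28 -1.18  0.11 -0.25] 0.1104 [0.405 0.172 0.206]
pour 0 [-0.27 -0.25  2.27  0.44  0.49 -2.21] 0.0 [0.329 0.021 0.365]
pour 0.6 [-0.1   0.04  1.64  0.02  1.36 -1.73] 0.0 [0.463 0.025 0.469]
pour 1.2 [-0.05  0.49  1.05 -0.05  2.1  -1.69] 0.0 [0.633 0.03  0.479]
pour 1.5 [-0.04  0.73  0.76 -0.1   2.44 -1.71] 0.0 [0.712 0.032 0.447]
pour 1.7 [-0.03  0.89  0.58 -0.15  2.66 -1.75] 0.0 [0.758 0.033 0.413]
pour 1.8 [-0.03  0.95  0.54 -0.18  2.71 -1.78] 0.0384 [0.779 0.033 0.392]
th 0.9
A [ 0.88  0.41  2.06 -1.18  0.6   0.3 ] 0.2299 [0.354 0.375 0.183]
B [ 0.57  0.29  2.21 -1.18  0.28 -0.01] 0.3138 [0.378 0.265 0.183]
C [ 0.3   0.22  2.31 -1.18  0.11 -0.24] 0.3214 [0.384 0.169 0.183]
pour 0 [-0.3  -0.29  2.4   0.93  0.3  -2.7 ] 0.0362 [0.308 0.02  0.342]
pour 0.6 [-0.13 -0.06  1.78  0.06  1.13 -1.77] 0.0 [0.433 0.024 0.463]
pour 1.2 [-0.06  0.38  1.17 -0.03  1.9  -1.69] 0.0 [0.604 0.028 0.492]
pour 1.5 [-0.04  0.62  0.87 -0.07  2.25 -1.69] 0.0 [0.689 0.03  0.467]
pour 1.7 [-0.04  0.79  0.67 -0.1   2.48 -1.71] 0.0 [0.739 0.032 0.437]
pour 1.8 [-0.03  0.87  0.58 -0.12  2.59 -1.73] 0.0 [0.762 0.032 0.418]
th 1.1
A [ 0.96  0.47  2.05 -1.18  0.75  0.43] 0.3852 [0.337 0.374 0.157]
B [ 0.62  0.31  2.22 -1.18  0.34  0.04] 0.5267 [0.361 0.263 0.157]
C [ 0.31  0.22  2.33 -1.18  0.11 -0.23] 0.5357 [0.367 0.167 0.157]
pour 0 [-0.19 -0.3   2.47  1.01  0.11 -2.7 ] 0.1795 [0.291 0.019 0.316]
pour 0.6 [-0.17 -0.16  1.92  0.13  0.89 -1.84] 0.0 [0.405 0.022 0.451]
pour 1.2 [-0.07  0.26  1.3  -0.01  1.68 -1.69] 0.0 [0.574 0.027 0.498]
pour 1.5 [-0.05  0.51  0.99 -0.04  2.04 -1.68] 0.0 [0.662 0.029 0.482]
pour 1.7 [-0.04  0.67  0.79 -0.07  2.27 -1.69] 0.0 [0.716 0.03  0.457]
pour 1.8 [-0.04  0.76  0.69 -0.08  2.39 -1.7 ] 0.0 [0.74  0.031 0.441]
```

```bash
python3 - <<'E'
from kin import *
q0=manip.get_state()['qpos']
for th in(.4,.5,.6,.7):
  print('th',th)
  for n,g,psi in(('A',(.475,.380,.087),.04),('B',(.4983,.279,.087),.116),('C',(.5044,.184,.087),.12)):
   for s in((.25,0,1.9,0,.7,-1.4),(.25,0,1.9,2.9,.3,1.7)):
    q,e,t=ik(g,psi,th,np.array(s));
    if e<.01:print(n,q.round(2),round(e,4),t.round(3))
for head in(.05,-.4,.5):
 for th in (.5,.6):
  q=q0
  for ph in(1.2,1.5,1.6,1.7,1.8):
    dx,dz=-.136,.046;l=dx*np.cos(ph)+dz*np.sin(ph)-.01
    g=(.577+l*np.cos(head),.026+l*np.sin(head),.2-dx*np.sin(ph)+dz*np.cos(ph))
    q,e,t=ik(g,head,th-ph,q);print(head,th,'pour',ph,q.round(2),round(e,4))
E
```

```text
th 0.4
A [ 0.69  0.37  1.91 -0.44  0.58 -0.58] 0.0 [0.415 0.378 0.23 ]
B [ 0.47  0.3   2.03 -0.31  0.45 -0.96] 0.0 [0.438 0.272 0.23 ]
C [ 0.25  0.25  2.12 -0.14  0.38 -1.32] 0.0 [0.444 0.177 0.23 ]
th 0.5
A [ 0.73  0.37  1.97 -0.69  0.51 -0.32] 0.0 [0.401 0.377 0.223]
B [ 0.5   0.3   2.1  -0.59  0.33 -0.67] 0.0 [0.424 0.27  0.223]
C [ 0.26  0.24  2.19 -0.32  0.22 -1.13] 0.0 [0.431 0.175 0.223]
th 0.6
A [ 0.77  0.38  2.03 -1.    0.47  0.02] 0.0 [0.388 0.377 0.215]
B [ 0.52  0.3   2.17 -1.14  0.25 -0.1 ] 0.0 [0.411 0.269 0.215]
C [ 0.28  0.25  2.27 -1.18  0.11 -0.26] 0.0096 [0.418 0.174 0.215]
th 0.7
C [0.29 0.27 2.35 3.7  0.21 1.15] 0.0 [0.405 0.172 0.206]
0.05 0.5 pour 1.2 [-0.04  0.6   0.94 -0.08  2.29 -1.69] 0.0
0.05 0.5 pour 1.5 [-0.03  0.83  0.68 -0.14  2.62 -1.73] 0.0
0.05 0.5 pour 1.6 [-0.03  0.9   0.61 -0.17  2.71 -1.76] 0.0122
0.05 0.5 pour 1.7 [-0.02  0.94  0.6  -0.2   2.71 -1.79] 0.0826
0.05 0.5 pour 1.8 [-0.02  0.98  0.59 -0.25  2.71 -1.83] 0.1472
0.05 0.6 pour 1.2 [-0.05  0.55  0.99 -0.07  2.2  -1.69] 0.0
0.05 0.6 pour 1.5 [-0.03  0.78  0.71 -0.11  2.54 -1.72] 0.0
0.05 0
[... 677 characters left out ...]
ur 1.7 [-0.2   0.89  0.65  0.39  2.66 -1.13] 0.0
-0.4 0.6 pour 1.8 [-0.21  0.95  0.61  0.47  2.71 -1.06] 0.022
0.5 0.5 pour 1.2 [ 0.07  0.57  0.99 -0.34  2.2  -2.11] 0.0
0.5 0.5 pour 1.5 [ 0.12  0.79  0.77 -0.53  2.48 -2.21] 0.0
0.5 0.5 pour 1.6 [ 0.14  0.86  0.7  -0.62  2.56 -2.28] 0.0
0.5 0.5 pour 1.7 [ 0.15  0.93  0.64 -0.73  2.64 -2.36] 0.0
0.5 0.5 pour 1.8 [ 0.16  0.99  0.59 -0.86  2.7  -2.47] 0.0
0.5 0.6 pour 1.2 [ 0.06  0.52  1.03 -0.29  2.12 -2.1 ] 0.0
0.5 0.6 pour 1.5 [ 0.12  0.74  0.8  -0.46  2.41 -2.17] 0.0
0.5 0.6 pour 1.6 [ 0.13  0.82  0.72 -0.53  2.5  -2.22] 0.0
0.5 0.6 pour 1.7 [ 0.14  0.89  0.66 -0.63  2.58 -2.29] 0.0
0.5 0.6 pour 1.8 [ 0.15  0.96  0.6  -0.74  2.65 -2.38] 0.0
```

carry_out(
  linear=[
    [-0.0069,0.0007,-0.0351],
    [-0.0069,0.0007,-0.0351],
    [-0.0069,0.0007,-0.0351],
    [-0.0069,0.0007,-0.0351],
    [-0.0069,0.0007,-0.0351],
    [-0.0069,0.0007,-0.0351],
    [-0.0069,0.0007,-0.0351],
    [-0.0069,0.0007,-0.0351],
  ],
  angular=[
    [-0.0116,0.096,0],
    [-0.0116,0.096,0],
    [-0.0116,0.096,0],
    [-0.0116,0.096,0],
    [-0.0116,0.096,0],
    [-0.0116,0.096,0],
    [-0.0116,0.096,0],
    [-0.0116,0.096,0],
  ],
  hand=[0.6,0.6,0.6,0.6,0.6,0.6,0.6,0.6],
)

```text
clock: 10.2
position: [0.4112, 0.1729, 0.2801]
ee_rot: [0.222, -0.059, 0.973, 0.013]
contact_force: [0.3, 0.1, 0.9]
width: 0.0513
gripper_force: 0.0
```

```bash
cat > st.py <<'E'
from kin import *
import sys
s=manip.get_state();m=R.from_quat(np.roll(s['ee_rot'],-1)).as_matrix()
z=m[:,2];y=m[:,1]
print('t',round(s['clock'],2),'tcp',s['position'].round(4),'grasp',(s['position']+.155*z).round(4),'theta',np.arctan2(np.hypot(z[0],z[1])*np.sign(z[0]),-z[2]).round(3),'yheading-90',(np.arctan2(y[1],y[0])-np.pi/2).round(3),'yz',y[2].round(3),'q',s['qpos'].round(2),'F',s['contact_force'].round(1),'w',s['width'].round(4))
E
python3 st.py; python3 - <<'E'
from h import *
for n in("top","side"): cv2.imwrite(f"pics/{n}2.png",manip.get_image(n)[:,:,::-1])
# have tubs moved? difference to first pictures within tub areas
for n,box in(("side",(300,440,255,350)),("top",(205,305,125,285))):
    a=cv2.imread(f'pics/{n}0.png').astype(int);b=cv2.imread(f'pics/{n}2.png').astype(int)
    d=(np.abs(a-b).max(2)>60)[box[0]:box[1],box[2]:box[3]];ys,xs=np.nonzero(d);print(n,d.sum(),(xs.min()+box[2],xs.max()+box[2],ys.min()+box[0],ys.max()+box[0]) if d.sum() else '')
E
```

```text
side 87 (np.int64(329), np.int64(349), np.int64(300), np.int64(313))
top 668 (np.int64(191), np.int64(284), np.int64(205), np.int64(304))Traceback (most recent call last):
  File "st.py", line 5, in <module>
    print('t',round(s['clock'],2),'tcp',s['position'].round(4),'grasp',(s['position']+.155*z).round(4),'theta',np.arctan2(np.hypot(z[0],z[1])*np.sign(z[0]),-z[2]).round(3),'yheading-90',(np.arctan2(y[1],y[0])-np.pi/2).round(3),'yz',y[2].round(3),'q',s['qpos'].round(2),'F',s['contact_force'].round(1),'w',s['width'].round(4))
                                                                                                                                                                                                                                                                                                                 ^^^^^^^^^^^^^^^^
AttributeError: 'float' object has no attribute 'round'
```

Tubs have not moved: the only change in the side view is the gripper near tub C's handle. Now for the grasp.

carry_out(
  linear=[
    [0.0104,0.0012,-0.0216],
    [0.0104,0.0012,-0.0216],
    [0.0104,0.0012,-0.0216],
    [0.0104,0.0012,-0.0216],
    [0.0104,0.0012,-0.0216],
    [0,0,0],
  ],
  angular=[
    [0,0,0],
    [0,0,0],
    [0,0,0],
    [0,0,0],
    [0,0,0],
    [0,0,0],
  ],
  hand=[0.6,0.6,0.6,0.6,0.6,0.6],
)

```text
clock: 10.8
position: [0.4387, 0.1761, 0.2266]
ee_rot: [0.222, -0.059, 0.973, 0.013]
contact_force: [-0.3, -0.1, -0.2]
width: 0.0515
gripper_force: 0.0
```

```bash
sed -i "s/s\['width'\].round(4)/s['width']/" st.py; python3 st.py
```

```text
t 10.8 tcp [0.4387 0.1761 0.2266] grasp [0.5055 0.1842 0.0869] theta 0.449 yheading-90 0.121 yz -0.001 q [ 0.26  0.23  2.16 -0.2   0.31 -1.25] F [-0.3 -0.1 -0.2] w 0.051457353417065685
```

carry_out(
  linear=[
    [0,0,0],
    [0,0,0],
    [0,0,0],
    [0,0,0],
    [0,0,0],
    [0,0,0],
    [0,0,0],
    [0,0,0],
  ],
  angular=[
    [0,0,0],
    [0,0,0],
    [0,0,0],
    [0,0,0],
    [0,0,0],
    [0,0,0],
    [0,0,0],
    [0,0,0],
  ],
  hand=[0.4,0.2,0.1,0.1,0.1,0.1,0.1,0.1],
  force=80,
)

```text
clock: 11.47
position: [0.4379, 0.1763, 0.2283]
ee_rot: [0.224, -0.059, 0.973, 0.013]
contact_force: [-2.9, -0.5, 7.1]
width: 0.0207
gripper_force: 78.7
```

```bash
cat > plan.py <<'E'
from kin import *
import json
def pose(ref,h,ph,th0,mode='lip',tilt=0):
    """TCP pos/rot for tub with lip (or origin) at ref, heading h, pitch ph"""
    T=R.from_euler('z',h)*R.from_euler('y',ph)
    loc=np.array([.050,0,.038]) if mode=='lip' else np.zeros(3)
    O=np.array(ref)-T.apply(loc)
    z=np.array([np.sin(th0),0,-np.cos(th0)]);y=np.array([0,1,0]);x=np.cross(y,z)
    return O+T.apply(np.array([-.086,0,.084])-.155*z), T*R.from_matrix(np.c_[x,y,z])
def rows(ps,chk=True,q=None,unit=.5,r0=None):
    """increments between successive poses; rounded, error carried"""
    L=[];A=[];t=np.array(ps[0][0]);Rr=ps[0][1];bad=[]
    q=manip.get_state()['qpos'] if q is None else q
    for p,r in ps[1:]:
        l=((p-t)/unit).round(4);a=((r*Rr.inv()).as_rotvec()/.08).round(3);L.append(l.tolist());A.append(a.tolist())
        t=t+l*unit;Rr=R.from_rotvec(a*.08)*Rr
        f=lambda v:np.r_[(fk(v,P)[0]-t)*5,((fk(v,P)[1]*OFF)*Rr.inv()).as_rotvec()]
        s=least_squares(f,np.clip(q,LO+.001,HI-.001),bounds=(LO,HI));dq=np.abs(s.x-q).max();q=s.x
        bad.append((np.abs(s.fun).max().round(3),dq.round(2)))
    print('max lin mm',(np.abs(L).max()*500).round(1),np.linalg.norm(L,axis=1).max()*500,'max ang',np.abs(A).max(),'ikerr',max(b[0] for b in bad),'dq',max(b[1] for b in bad),'q',q.round(2))
    for i in range(0,len(L),8): print(json.dumps(L[i:i+8]).replace(' ',''));print(json.dumps(A[i:i+8]).replace(' ',''))
    return q
def seg(a,b,n,th0,mode='lip'):
    """a,b=(ref,h,ph)"""
    s=np.linspace(0,1,n+1); return [pose(np.array(a[0])*(1-k)+np.array(b[0])*k,a[1]*(1-k)+b[1]*k,a[2]*(1-k)+b[2]*k,th0,mode) for k in s]
def pourpt(back,z,h): return (.577-back*np.cos(h),.026-back*np.sin(h),z)
E
python3 - <<'E'
from plan import *
th=.45;O=np.array([.5898,.1944,.003]);h=.12
lip=lambda O,h:np.array(O)+R.from_euler('z',h).apply([.05,0,.038])
a=(lip(O+[0,0,.04],h),h,0);b=(lip(O+[0,0,.237],h),h,0)
c=(pourpt(.03,.21,.5),.5,.5);d=(pourpt(.02,.195,.5),.5,1.0);e=(pourpt(.015,.195,.5),.5,1.75)
print('lift');q=rows(seg(a,b,8,th))
print('transit');q=rows(seg(b,c,16,th),q=q)
print('pour1');q=rows(seg(c,d,8,th),q=q)
print('pour2');q=rows(seg(d,e,16,th),q=q)
E
```

```text
lift
max lin mm 24.6 24.65 max ang 0.0 ikerr 0.0 dq 0.19 q [ 0.26 -0.03  1.77 -0.07  0.96 -1.4 ]
[[0.0,0.0,0.0493],[0.0,0.0,0.0492],[0.0,0.0,0.0493],[0.0,0.0,0.0492],[0.0,0.0,0.0493],[0.0,0.0,0.0492],[0.0,0.0,0.0492],[0.0,0.0,0.0493]]
[[0.0,0.0,0.0],[0.0,0.0,0.0],[0.0,0.0,0.0],[0.0,0.0,0.0],[0.0,0.0,0.0],[0.0,0.0,0.0],[0.0,0.0,0.0],[0.0,0.0,0.0]]
transit
max lin mm 15.8 15.901965287347348 max ang 0.387 ikerr 0.0 dq 0.09 q [-0.2   0.1   1.58 -0.03  1.51 -2.27]
[[0.0018,-0.0315,0.004],[0.0024,-0.0308,0.0037],[0.0029,-0.0302,0.0033],[0.0033,-0.0294,0.0028],[0.0037,-0.0288,0.0025],[0.004,-0.0279,0.002],[0.0044,-0.0273,0.0016],[0.0047,-0.0264,0.0012]]
[[-0.051,0.387,0.297],[-0.061,0.386,0.297],[-0.07,0.385,0.297],[-0.078,0.382,0.296],[-0.088,0.381,0.297],[-0.097,0.378,0.297],[-0.106,0.376,0.297],[-0.115,0.374,0.297]]
[[0.0049,-0.0257,0.0007],[0.0051,-0.0248,0.0003],[0.0052,-0.024,-0.0002],[0.0054,-0.0232,-0.0007],[0.0054,-0.0224,-0.0011],[0.0054,-0.0216,-0.0017],[0.0053,-0.0208,-0.0021],[0.0053,-0.0199,-0.0027]]
[[-0.123,0.37,0.297],[-0.133,0.368,0.297],[-0.141,0.364,0.296],[-0.149,0.361,
[... 669 characters left out ...]
0228,0.0124,-0.0049],[0.0225,0.0124,-0.0061],[0.0223,0.0121,-0.0073],[0.022,0.012,-0.0085],[0.0216,0.0118,-0.0095],[0.0211,0.0116,-0.0107],[0.0207,0.0113,-0.0118],[0.0202,0.011,-0.0128]]
[[-0.281,0.514,0.0],[-0.281,0.514,-0.0],[-0.281,0.515,-0.0],[-0.281,0.514,-0.0],[-0.281,0.514,-0.0],[-0.28,0.514,-0.0],[-0.281,0.514,-0.0],[-0.281,0.515,-0.0]]
[[0.0197,0.0108,-0.0139],[0.0191,0.0104,-0.0148],[0.0184,0.0101,-0.0159],[0.0177,0.0097,-0.0168],[0.0171,0.0093,-0.0176],[0.0163,0.0089,-0.0186],[0.0155,0.0085,-0.0194],[0.0147,0.008,-0.0201]]
[[-0.281,0.514,-0.0],[-0.281,0.514,-0.0],[-0.281,0.514,0.0],[-0.281,0.514,-0.0],[-0.281,0.515,-0.0],[-0.281,0.514,-0.0],[-0.281,0.514,-0.0],[-0.281,0.514,-0.0]]
```

carry_out(
  linear=[
    [0,0,0.01],
    [0,0,0.02],
    [0,0,0.02],
    [0,0,0.02],
    [0,0,0.01],
    [0,0,0],
  ],
  angular=[
    [0,0,0],
    [0,0,0],
    [0,0,0],
    [0,0,0],
    [0,0,0],
    [0,0,0],
  ],
  hand=[0.1,0.1,0.1,0.1,0.1,0.1],
)

```text
clock: 11.97
position: [0.4379, 0.1763, 0.2683]
ee_rot: [0.223, -0.059, 0.973, 0.014]
contact_force: [-0.1, -0.1, -1.8]
width: 0.0209
gripper_force: 78.2
```

carry_out(
  linear=[
    [0,0,0.0493],
    [0,0,0.0493],
    [0,0,0.0493],
    [0,0,0.0493],
    [0,0,0.0493],
    [0,0,0.0493],
    [0,0,0.0493],
    [0,0,0.0493],
  ],
  angular=[
    [0,0,0],
    [0,0,0],
    [0,0,0],
    [0,0,0],
    [0,0,0],
    [0,0,0],
    [0,0,0],
    [0,0,0],
  ],
  hand=[0.1,0.1,0.1,0.1,0.1,0.1,0.1,0.1],
)

```text
clock: 12.63
position: [0.4372, 0.1761, 0.4646]
ee_rot: [0.221, -0.059, 0.973, 0.013]
contact_force: [0.4, 0.4, -2.2]
width: 0.0208
gripper_force: 78.7
```

carry_out(
  linear=[
    [0.0034,-0.029,0.0026],
    [0.0034,-0.029,0.0026],
    [0.0034,-0.029,0.0026],
    [0.0034,-0.029,0.0026],
    [0.0034,-0.029,0.0026],
    [0.0034,-0.029,0.0026],
    [0.0034,-0.029,0.0026],
    [0.0034,-0.029,0.0026],
  ],
  angular=[
    [-0.083,0.381,0.297],
    [-0.083,0.381,0.297],
    [-0.083,0.381,0.297],
    [-0.083,0.381,0.297],
    [-0.083,0.381,0.297],
    [-0.083,0.381,0.297],
    [-0.083,0.381,0.297],
    [-0.083,0.381,0.297],
  ],
  hand=[0.1,0.1,0.1,0.1,0.1,0.1,0.1,0.1],
)

```text
clock: 13.3
position: [0.4512, 0.0594, 0.474]
ee_rot: [0.097, -0.155, 0.983, 0.016]
contact_force: [0.1, 0.2, -2.0]
width: 0.0211
gripper_force: 78.8
```

carry_out(
  linear=[
    [0.0053,-0.0228,-0.0009],
    [0.0053,-0.0228,-0.0009],
    [0.0053,-0.0228,-0.0009],
    [0.0053,-0.0228,-0.0009],
    [0.0053,-0.0228,-0.0009],
    [0.0053,-0.0228,-0.0009],
    [0.0053,-0.0228,-0.0009],
    [0.0053,-0.0228,-0.0009],
  ],
  angular=[
    [-0.154,0.359,0.297],
    [-0.154,0.359,0.297],
    [-0.154,0.359,0.297],
    [-0.154,0.359,0.297],
    [-0.154,0.359,0.297],
    [-0.154,0.359,0.297],
    [-0.154,0.359,0.297],
    [-0.154,0.359,0.297],
  ],
  hand=[0.1,0.1,0.1,0.1,0.1,0.1,0.1,0.1],
)

```text
clock: 13.97
position: [0.4728, -0.0316, 0.4703]
ee_rot: [-0.025, -0.25, 0.968, -0.006]
contact_force: [1.2, 0.4, -1.4]
width: 0.0209
gripper_force: 78.8
```

```bash
python3 st.py; python3 - <<'E'
from plan import *
p,r=pose(pourpt(.03,.21,.5),.5,.5,.45);s=manip.get_state()
print(p,s['position'],(r*R.from_quat(np.roll(s['ee_rot'],-1)).inv()).as_rotvec())
cv2.imwrite("pics/s3.png",cv2.resize(manip.get_image('side')[60:310,160:460,::-1],None,fx=2.2,fy=2.2))
E
```

```text
t 13.97 tcp [ 0.4728 -0.0316  0.4703] grasp [ 0.4657 -0.0352  0.3155] theta -0.051 yheading-90 0.504 yz 0.002 q [-0.2   0.1   1.57 -0.03  1.51 -2.27] F [ 1.2  0.4 -1.4] w 0.020916441032179767
[ 0.47208423 -0.03131575  0.47037696] [ 0.47277286 -0.03162659  0.4703355 ] [-0.00091144 -0.00211775 -0.00449049]
```

View pics/s3.png

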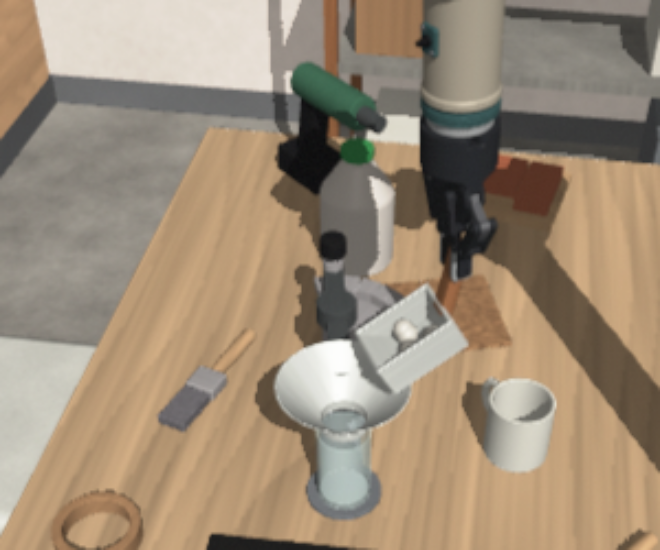

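The tub is pitched with its lip over the funnel (funnel mouth at about (342,390) in the crop, lip edge from (355,345) to (392,390)), and the stones are still inside. Pouring.

carry_out(
  linear=[
    [0.0317,0.0173,0.0033],
    [0.0317,0.0173,0.0033],
    [0.0317,0.0173,0.0033],
    [0.0317,0.0173,0.0033],
    [0.0323,0.0177,-0.0053],
    [0.0323,0.0177,-0.0053],
    [0.0323,0.0177,-0.0053],
    [0.0323,0.0177,-0.0053],
  ],
  angular=[
    [-0.375,0.686,0],
    [-0.375,0.686,0],
    [-0.375,0.686,0],
    [-0.375,0.686,0],
    [-0.375,0.686,0],
    [-0.375,0.686,0],
    [-0.375,0.686,0],
    [-0.375,0.686,0],
  ],
  hand=[0.1,0.1,0.1,0.1,0.1,0.1,0.1,0.1],
)

```text
clock: 14.68
position: [0.6017, 0.0401, 0.4663]
ee_rot: [-0.264, -0.24, 0.932, -0.067]
contact_force: [-0.0, -0.0, -1.3]
width: 0.0207
gripper_force: 78.8
```

carry_out(
  linear=[
    [0.0217,0.0118,-0.009],
    [0.0217,0.0118,-0.009],
    [0.0217,0.0118,-0.009],
    [0.0217,0.0118,-0.009],
    [0.0217,0.0118,-0.009],
    [0.0217,0.0118,-0.009],
    [0.0217,0.0118,-0.009],
    [0.0217,0.0118,-0.009],
  ],
  angular=[
    [-0.281,0.514,0],
    [-0.281,0.514,0],
    [-0.281,0.514,0],
    [-0.281,0.514,0],
    [-0.281,0.514,0],
    [-0.281,0.514,0],
    [-0.281,0.514,0],
    [-0.281,0.514,0],
  ],
  hand=[0.1,0.1,0.1,0.1,0.1,0.1,0.1,0.1],
)

```text
clock: 15.35
position: [0.6883, 0.087, 0.43]
ee_rot: [-0.432, -0.223, 0.867, -0.11]
contact_force: [0.4, -0.1, -1.7]
width: 0.0207
gripper_force: 79.0
```

carry_out(
  linear=[
    [0.0173,0.0095,-0.0171],
    [0.0173,0.0095,-0.0171],
    [0.0173,0.0095,-0.0171],
    [0.0173,0.0095,-0.0171],
    [0.0173,0.0095,-0.0171],
    [0.0173,0.0095,-0.0171],
    [0.0173,0.0095,-0.0171],
    [0.0173,0.0095,-0.0171],
  ],
  angular=[
    [-0.281,0.514,0],
    [-0.281,0.514,0],
    [-0.281,0.514,0],
    [-0.281,0.514,0],
    [-0.281,0.514,0],
    [-0.281,0.514,0],
    [-0.281,0.514,0],
    [-0.281,0.514,0],
  ],
  hand=[0.1,0.1,0.1,0.1,0.1,0.1,0.1,0.1],
)

```text
clock: 16.02
position: [0.7573, 0.1247, 0.3613]
ee_rot: [-0.587, -0.199, 0.771, -0.149]
contact_force: [0.7, 0.2, -1.2]
width: 0.0206
gripper_force: 79.0
```

carry_out(
  linear=[
    [0,0,0],
    [0,0,0],
    [0,0,0],
    [0,0,0],
    [0,0,0],
    [0,0,0],
  ],
  angular=[
    [0,0,0],
    [0,0,0],
    [0,0,0],
    [0,0,0],
    [0,0,0],
    [0,0,0],
  ],
  hand=[0.1,0.1,0.1,0.1,0.1,0.1],
)

```text
clock: 16.52
position: [0.7562, 0.124, 0.3645]
ee_rot: [-0.585, -0.198, 0.772, -0.148]
contact_force: [-0.3, -0.0, -0.4]
width: 0.0206
gripper_force: 79.1
```

```bash
python3 st.py; python3 - <<'E'
from h import *
cv2.imwrite("pics/s4.png",cv2.resize(manip.get_image('side')[60:310,160:460,::-1],None,fx=2.2,fy=2.2))
E
```

```text
t 16.52 tcp [0.7562 0.124  0.3645] grasp [0.6252 0.0525 0.3226] theta -1.297 yheading-90 0.5 yz 0.003 q [ 0.15  0.97  0.63 -0.82  2.68 -2.44] F [-0.3 -0.  -0.4] w 0.02058864897530364
```

View pics/s4.png

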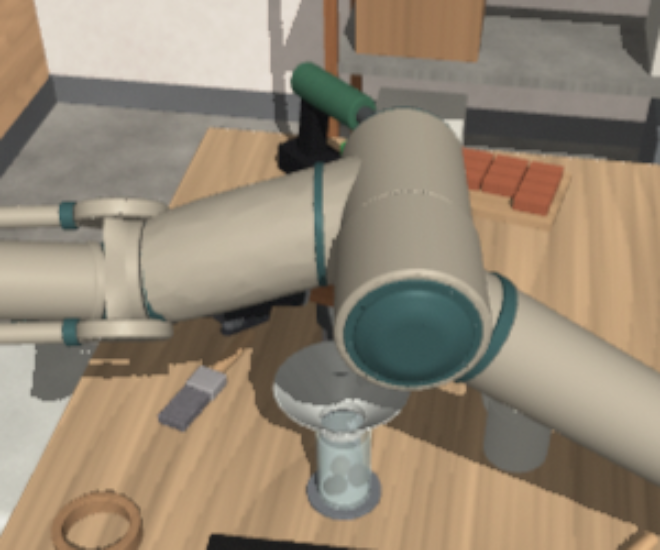

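Two or three stones are visible in the jar at about (343,470), and the funnel is still over it. I'll bring the tub back by reversing the moves.

carry_out(
  linear=[
    [-0.0173,-0.0095,0.0171],
    [-0.0173,-0.0095,0.0171],
    [-0.0173,-0.0095,0.0171],
    [-0.0173,-0.0095,0.0171],
    [-0.0173,-0.0095,0.0171],
    [-0.0173,-0.0095,0.0171],
    [-0.0173,-0.0095,0.0171],
    [-0.0173,-0.0095,0.0171],
  ],
  angular=[
    [0.281,-0.514,0],
    [0.281,-0.514,0],
    [0.281,-0.514,0],
    [0.281,-0.514,0],
    [0.281,-0.514,0],
    [0.281,-0.514,0],
    [0.281,-0.514,0],
    [0.281,-0.514,0],
  ],
  hand=[0.1,0.1,0.1,0.1,0.1,0.1,0.1,0.1],
)

```text
clock: 17.23
position: [0.6866, 0.0859, 0.4324]
ee_rot: [-0.431, -0.223, 0.868, -0.109]
contact_force: [-0.3, 0.2, -1.0]
width: 0.0207
gripper_force: 79.0
```

carry_out(
  linear=[
    [-0.0217,-0.0118,0.009],
    [-0.0217,-0.0118,0.009],
    [-0.0217,-0.0118,0.009],
    [-0.0217,-0.0118,0.009],
    [-0.0217,-0.0118,0.009],
    [-0.0217,-0.0118,0.009],
    [-0.0217,-0.0118,0.009],
    [-0.0217,-0.0118,0.009],
  ],
  angular=[
    [0.281,-0.514,0],
    [0.281,-0.514,0],
    [0.281,-0.514,0],
    [0.281,-0.514,0],
    [0.281,-0.514,0],
    [0.281,-0.514,0],
    [0.281,-0.514,0],
    [0.281,-0.514,0],
  ],
  hand=[0.1,0.1,0.1,0.1,0.1,0.1,0.1,0.1],
)

```text
clock: 17.9
position: [0.5994, 0.0387, 0.4682]
ee_rot: [-0.261, -0.24, 0.933, -0.066]
contact_force: [-0.3, -0.8, -2.0]
width: 0.021
gripper_force: 79.0
```

carry_out(
  linear=[
    [-0.0323,-0.0177,0.0053],
    [-0.0323,-0.0177,0.0053],
    [-0.0323,-0.0177,0.0053],
    [-0.0323,-0.0177,0.0053],
    [-0.0317,-0.0173,-0.0033],
    [-0.0317,-0.0173,-0.0033],
    [-0.0317,-0.0173,-0.0033],
    [-0.0317,-0.0173,-0.0033],
  ],
  angular=[
    [0.375,-0.686,0],
    [0.375,-0.686,0],
    [0.375,-0.686,0],
    [0.375,-0.686,0],
    [0.375,-0.686,0],
    [0.375,-0.686,0],
    [0.375,-0.686,0],
    [0.375,-0.686,0],
  ],
  hand=[0.1,0.1,0.1,0.1,0.1,0.1,0.1,0.1],
)

```text
clock: 18.57
position: [0.4707, -0.0311, 0.4718]
ee_rot: [-0.022, -0.249, 0.968, -0.006]
contact_force: [-0.1, 0.3, -2.3]
width: 0.0209
gripper_force: 79.0
```

carry_out(
  linear=[
    [-0.0053,0.0228,0.0009],
    [-0.0053,0.0228,0.0009],
    [-0.0053,0.0228,0.0009],
    [-0.0053,0.0228,0.0009],
    [-0.0053,0.0228,0.0009],
    [-0.0053,0.0228,0.0009],
    [-0.0053,0.0228,0.0009],
    [-0.0053,0.0228,0.0009],
  ],
  angular=[
    [0.154,-0.359,-0.297],
    [0.154,-0.359,-0.297],
    [0.154,-0.359,-0.297],
    [0.154,-0.359,-0.297],
    [0.154,-0.359,-0.297],
    [0.154,-0.359,-0.297],
    [0.154,-0.359,-0.297],
    [0.154,-0.359,-0.297],
  ],
  hand=[0.1,0.1,0.1,0.1,0.1,0.1,0.1,0.1],
)

```text
clock: 19.23
position: [0.45, 0.0606, 0.4752]
ee_rot: [0.099, -0.154, 0.983, 0.016]
contact_force: [-0.4, 0.1, -1.3]
width: 0.0209
gripper_force: 79.0
```

carry_out(
  linear=[
    [-0.0034,0.029,-0.0026],
    [-0.0034,0.029,-0.0026],
    [-0.0034,0.029,-0.0026],
    [-0.0034,0.029,-0.0026],
    [-0.0034,0.029,-0.0026],
    [-0.0034,0.029,-0.0026],
    [-0.0034,0.029,-0.0026],
    [-0.0034,0.029,-0.0026],
  ],
  angular=[
    [0.083,-0.381,-0.297],
    [0.083,-0.381,-0.297],
    [0.083,-0.381,-0.297],
    [0.083,-0.381,-0.297],
    [0.083,-0.381,-0.297],
    [0.083,-0.381,-0.297],
    [0.083,-0.381,-0.297],
    [0.083,-0.381,-0.297],
  ],
  hand=[0.1,0.1,0.1,0.1,0.1,0.1,0.1,0.1],
)

```text
clock: 19.9
position: [0.4363, 0.1764, 0.4645]
ee_rot: [0.223, -0.058, 0.973, 0.013]
contact_force: [0.1, -0.2, -1.7]
width: 0.0206
gripper_force: 79.0
```

```bash
python3 st.py; python3 - <<'E'
from h import *
a=manip.get_image('side')[:,:,::-1];b=manip.get_image('top')[:,:,::-1]
cv2.imwrite('pics/side5.png',a);cv2.imwrite('pics/top5.png',b)
f=lambda m:cv2.resize(m,(400,600) ,interpolation=cv2.INTER_CUBIC)
cv2.imwrite("pics/s5.png",np.hstack([cv2.resize(a[180:440,220:396],(400,590)),cv2.resize(b[120:300,125:250],(400,590))]))
E
```

```text
t 19.9 tcp [0.4363 0.1764 0.4645] grasp [0.5032 0.1844 0.3249] theta 0.45 yheading-90 0.12 yz -0.001 q [ 0.26 -0.03  1.77 -0.08  0.96 -1.4 ] F [ 0.1 -0.2 -1.7] w 0.020550787522866234
```

View pics/s5.png

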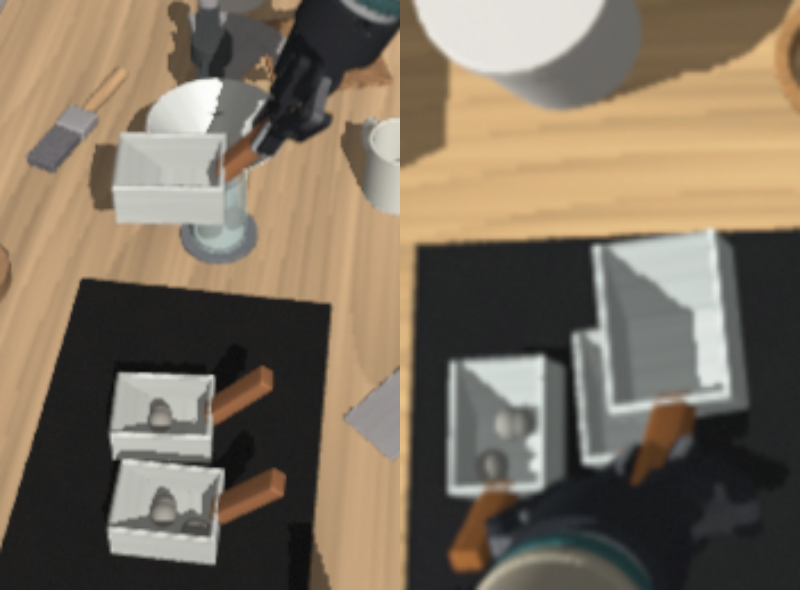

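Tub C is empty. In the side view tubs B (two stacked-looking blobs) and A are still in place. Setting C down.

carry_out(
  linear=[
    [0,0,-0.0493],
    [0,0,-0.0493],
    [0,0,-0.0493],
    [0,0,-0.0493],
    [0,0,-0.0493],
    [0,0,-0.0493],
    [0,0,-0.0493],
    [0,0,-0.0493],
  ],
  angular=[
    [0,0,0],
    [0,0,0],
    [0,0,0],
    [0,0,0],
    [0,0,0],
    [0,0,0],
    [0,0,0],
    [0,0,0],
  ],
  hand=[0.1,0.1,0.1,0.1,0.1,0.1,0.1,0.1],
)

```text
clock: 20.67
position: [0.4374, 0.1753, 0.2667]
ee_rot: [0.222, -0.059, 0.973, 0.013]
contact_force: [0.0, -0.3, -1.8]
width: 0.0206
gripper_force: 79.1
```

carry_out(
  linear=[
    [0,0,-0.02],
    [0,0,-0.02],
    [0,0,-0.016],
    [0,0,-0.012],
    [0,0,-0.01],
    [0,0,0],
    [0,0,0],
  ],
  angular=[
    [0,0,0],
    [0,0,0],
    [0,0,0],
    [0,0,0],
    [0,0,0],
    [0,0,0],
    [0,0,0],
  ],
  hand=[0.1,0.1,0.1,0.1,0.1,0.1,0.1],
)

```text
clock: 21.25
position: [0.438, 0.1761, 0.2288]
ee_rot: [0.223, -0.059, 0.973, 0.013]
contact_force: [0.0, 0.9, -0.6]
width: 0.021
gripper_force: 79.1
```

```bash
python3 st.py; python3 - <<'E'
from h import *
a=cv2.imread('pics/side0.png').astype(int);b=cv2.imread('pics/side5.png').astype(int)
d=(np.abs(a-b).max(2)>50)[338:440,255:350];print(d.sum())
E
```

```text
t 21.25 tcp [0.438  0.1761 0.2288] grasp [0.5051 0.1842 0.0893] theta 0.451 yheading-90 0.121 yz -0.001 q [ 0.26  0.23  2.16 -0.2   0.31 -1.26] F [ 0.   0.9 -0.6] w 0.020983827508601206
279
```

carry_out(
  linear=[
    [0,0,0],
    [0,0,0],
    [0,0,0],
    [0,0,0],
    [-0.0104,-0.0012,0.0216],
    [-0.0104,-0.0012,0.0216],
    [-0.0104,-0.0012,0.0216],
    [-0.0104,-0.0012,0.0216],
  ],
  angular=[
    [0,0,0],
    [0,0,0],
    [0,0,0],
    [0,0,0],
    [0,0,0],
    [0,0,0],
    [0,0,0],
    [0,0,0],
  ],
  hand=[0.3,0.6,0.6,0.6,0.6,0.6,0.6,0.6],
)

```text
clock: 21.92
position: [0.4168, 0.1739, 0.272]
ee_rot: [0.223, -0.059, 0.973, 0.013]
contact_force: [0.6, -0.4, 0.1]
width: 0.0514
gripper_force: 0.0
```

carry_out(
  linear=[
    [-0.0104,-0.0012,0.0216],
    [-0.02,0,0.04],
    [-0.02,0,0.04],
    [0,0,0.04],
  ],
  angular=[
    [0,0,0],
    [0,0,0],
    [0,0,0],
    [0,0,0],
  ],
  hand=[0.6,0.6,0.6,0.6],
)

```text
clock: 22.25
position: [0.3898, 0.173, 0.3426]
ee_rot: [0.221, -0.059, 0.973, 0.013]
contact_force: [0.5, 0.2, -0.1]
width: 0.051
gripper_force: 0.0
```

```bash
python3 st.py; python3 - <<'E'
from h import *
a=manip.get_image('side')[:,:,::-1];b=manip.get_image('top')[:,:,::-1]
cv2.imwrite('pics/side6.png',a);cv2.imwrite('pics/top6.png',b)
a0=cv2.imread('pics/side0.png').astype(int)
for r in((300,342),(342,382),(382,440)):
    d=(np.abs(a-a0).max(2)>50)[r[0]:r[1],255:350];print(r,d.sum())
f=lambda m,s:cv2.resize(m,None,fx=s,fy=s,interpolation=cv2.INTER_CUBIC)
cv2.imwrite("pics/s6.png",np.hstack([cv2.resize(a[300:440,255:355],(400,560)),cv2.resize(b[205:305,125:196],(400,560))]))
E
```

```text
t 22.25 tcp [0.3898 0.173  0.3426] grasp [0.4563 0.1811 0.2028] theta 0.447 yheading-90 0.122 yz -0.001 q [ 0.29 -0.    2.06 -0.12  0.64 -1.33] F [ 0.5  0.2 -0.1] w 0.05098716610397745
(300, 342) 109
(342, 382) 2
(382, 440) 0
```

carry_out(
  linear=[
    [0,0.0317,0],
    [0,0.0317,0],
    [0,0.0317,0],
    [0,0.0317,0],
    [0,0.0317,0],
    [0,0.0317,0],
    [0.0156,0,-0.062],
    [0.0156,0,-0.062],
  ],
  angular=[
    [0,0,0],
    [0,0,0],
    [0,0,0],
    [0,0,0],
    [0,0,0],
    [0,0,0],
    [0,0,0],
    [0,0,0],
  ],
  hand=[0.6,0.6,0.6,0.6,0.6,0.6,0.6,0.6],
)

```text
clock: 23.02
position: [0.4081, 0.2699, 0.2805]
ee_rot: [0.225, -0.06, 0.972, 0.015]
contact_force: [-0.6, -0.4, -0.9]
width: 0.0509
gripper_force: 0.0
```

carry_out(
  linear=[
    [0.0104,0.0012,-0.0216],
    [0.0104,0.0012,-0.0216],
    [0.0104,0.0012,-0.0216],
    [0.0104,0.0012,-0.0216],
    [0.0104,0.0012,-0.0216],
    [0,0,0],
  ],
  angular=[
    [0,0,0],
    [0,0,0],
    [0,0,0],
    [0,0,0],
    [0,0,0],
    [0,0,0],
  ],
  hand=[0.6,0.6,0.6,0.6,0.6,0.6],
)

```text
clock: 23.52
position: [0.4333, 0.271, 0.2233]
ee_rot: [0.22, -0.059, 0.974, 0.012]
contact_force: [0.3, -0.1, -0.1]
width: 0.0509
gripper_force: 0.0
```

```bash
python3 st.py; python3 - <<'E'
from plan import *
th=.45;O=np.array([.5837,.2891,.003]);h=.118
lip=lambda O,h:np.array(O)+R.from_euler('z',h).apply([.05,0,.038])
z=[0,0,0]
b=(lip(O+[0,0,.237],h),h,0);c=(pourpt(.03,.21,.5),.5,.5)
q,e,t=ik((.4983,.279,.087+.237),h,.45,np.array([.45,0,1.8,-.2,.9,-1.3]));print(q,e)
rows(seg(b,c,24,th),q=q)
O=np.array([.5608,.3837,.003]);h=.04
b=(lip(O+[0,0,.237],h),h,0)
q,e,t=ik((.475,.380,.087+.237),h,.45,np.array([.65,.2,1.8,-.3,.7,-1]));print(q,e)
rows(seg(b,c,32,th),q=q)
E
```

```text
t 23.52 tcp [0.4333 0.271  0.2233] grasp [0.4996 0.2788 0.0834] theta 0.445 yheading-90 0.121 yz -0.002 q [ 0.48  0.29  2.08 -0.42  0.38 -0.85] F [ 0.3 -0.1 -0.1] w 0.05086178282568902
[ 0.48186172  0.03746865  1.70093401 -0.18657845  0.98722589 -1.13681162] 9.992007221626409e-15
max lin mm 14.5 14.587494644386336 max ang 0.258 ikerr 0.0 dq 0.07 q [-0.2   0.1   1.58 -0.03  1.51 -2.27]
[[0.0017,-0.029,0.0027],[0.0019,-0.0287,0.0026],[0.0021,-0.0284,0.0024],[0.0024,-0.0281,0.0022],[0.0025,-0.0278,0.0021],[0.0028,-0.0275,0.0018],[0.0029,-0.0272,0.0017],[0.0031,-0.0268,0.0015]]
[[-0.033,0.258,0.199],[-0.037,0.258,0.199],[-0.04,0.257,0.199],[-0.045,0.257,0.199],[-0.05,0.256,0.199],[-0.053,0.255,0.199],[-0.057,0.254,0.199],[-0.061,0.253,0.199]]
[[0.0033,-0.0265,0.0013],[0.0034,-0.0262,0.0012],[0.0035,-0.0258,0.0009],[0.0037,-0.0254,0.0007],[0.0037,-0.0251,0.0005],[0.0039,-0.0248,0.0004],[0.0039,-0.0244,0.0001],[0.004,-0.024,-0.0001]]
[[-0.065,0.252,0.199],[-0.07,0.251,0.199],[-0.073,0.25,0.198],[-0.077,0.248,0.199],[-0.081,0.248,0.199],[-0.085,0.246,0.199],[-0.089,0.245,0.199],[-0.093,0.24
[... 1311 characters left out ...]
004],[0.0044,-0.0253,0.0003],[0.0045,-0.025,0.0002],[0.0046,-0.0249,0.0001],[0.0046,-0.0245,-0.0],[0.0046,-0.0244,-0.0002],[0.0047,-0.024,-0.0003],[0.0047,-0.0239,-0.0004]]
[[-0.054,0.188,0.18],[-0.056,0.187,0.179],[-0.059,0.186,0.18],[-0.061,0.185,0.18],[-0.064,0.185,0.179],[-0.067,0.183,0.18],[-0.07,0.183,0.18],[-0.072,0.181,0.179]]
[[0.0047,-0.0236,-0.0005],[0.0048,-0.0233,-0.0006],[0.0047,-0.0231,-0.0008],[0.0047,-0.0228,-0.0009],[0.0048,-0.0226,-0.001],[0.0047,-0.0224,-0.0011],[0.0046,-0.0221,-0.0013],[0.0047,-0.0219,-0.0014]]
[[-0.074,0.181,0.18],[-0.078,0.179,0.18],[-0.079,0.179,0.179],[-0.083,0.177,0.18],[-0.085,0.176,0.18],[-0.087,0.174,0.18],[-0.09,0.174,0.179],[-0.092,0.172,0.18]]
```

carry_out(
  linear=[
    [-0.004,0,0.0066],
    [0,0,0],
    [0,0,0],
    [0,0,0],
    [0,0,0],
    [0,0,0],
    [0,0,0],
    [0,0,0],
  ],
  angular=[
    [0,0,0],
    [0,0,0],
    [0,0,0],
    [0,0,0],
    [0,0,0],
    [0,0,0],
    [0,0,0],
    [0,0,0],
  ],
  hand=[0.6,0.4,0.2,0.1,0.1,0.1,0.1,0.1],
  force=80,
)

```text
clock: 24.18
position: [0.4312, 0.2714, 0.2305]
ee_rot: [0.223, -0.059, 0.973, 0.014]
contact_force: [-4.0, 0.3, 6.3]
width: 0.0205
gripper_force: 79.1
```

carry_out(
  linear=[
    [0,0,0],
    [0,0,0.01],
    [0,0,0.03],
  ],
  angular=[
    [0,0,0],
    [0,0,0],
    [0,0,0],
  ],
  hand=[0.1,0.1,0.1],
)

```text
clock: 24.43
position: [0.43, 0.2706, 0.2478]
ee_rot: [0.22, -0.059, 0.974, 0.012]
contact_force: [-0.6, -0.0, -2.0]
width: 0.0205
gripper_force: 78.3
```

carry_out(
  linear=[
    [0,0,0.0543],
    [0,0,0.0543],
    [0,0,0.0543],
    [0,0,0.0543],
    [0,0,0.0543],
    [0,0,0.0543],
    [0,0,0.0543],
    [0,0,0.0543],
  ],
  angular=[
    [0,0,0],
    [0,0,0],
    [0,0,0],
    [0,0,0],
    [0,0,0],
    [0,0,0],
    [0,0,0],
    [0,0,0],
  ],
  hand=[0.1,0.1,0.1,0.1,0.1,0.1,0.1,0.1],
)

```text
clock: 25.1
position: [0.4306, 0.2711, 0.4678]
ee_rot: [0.222, -0.059, 0.973, 0.013]
contact_force: [0.5, -0.3, -1.2]
width: 0.0206
gripper_force: 78.4
```

```bash
python3 st.py
```

```text
t 25.1 tcp [0.4306 0.2711 0.4678] grasp [0.4972 0.2791 0.3281] theta 0.448 yheading-90 0.122 yz -0.0 q [ 0.48  0.04  1.69 -0.18  1.   -1.14] F [ 0.5 -0.3 -1.2] w 0.020556743805698708
```

carry_out(
  linear=[
    [0.0024,-0.0279,0.0021],
    [0.0024,-0.0279,0.0021],
    [0.0024,-0.0279,0.0021],
    [0.0024,-0.0279,0.0021],
    [0.0024,-0.0279,0.0021],
    [0.0024,-0.0279,0.0021],
    [0.0024,-0.0279,0.0021],
    [0.0024,-0.0279,0.0021],
  ],
  angular=[
    [-0.047,0.256,0.199],
    [-0.047,0.256,0.199],
    [-0.047,0.256,0.199],
    [-0.047,0.256,0.199],
    [-0.047,0.256,0.199],
    [-0.047,0.256,0.199],
    [-0.047,0.256,0.199],
    [-0.047,0.256,0.199],
  ],
  hand=[0.1,0.1,0.1,0.1,0.1,0.1,0.1,0.1],
)

```text
clock: 25.77
position: [0.4405, 0.159, 0.4749]
ee_rot: [0.139, -0.124, 0.982, 0.018]
contact_force: [0.5, -0.9, -2.5]
width: 0.0203
gripper_force: 78.5
```

carry_out(
  linear=[
    [0.0037,-0.0253,0.0006],
    [0.0037,-0.0253,0.0006],
    [0.0037,-0.0253,0.0006],
    [0.0037,-0.0253,0.0006],
    [0.0037,-0.0253,0.0006],
    [0.0037,-0.0253,0.0006],
    [0.0037,-0.0253,0.0006],
    [0.0037,-0.0253,0.0006],
  ],
  angular=[
    [-0.079,0.248,0.199],
    [-0.079,0.248,0.199],
    [-0.079,0.248,0.199],
    [-0.079,0.248,0.199],
    [-0.079,0.248,0.199],
    [-0.079,0.248,0.199],
    [-0.079,0.248,0.199],
    [-0.079,0.248,0.199],
  ],
  hand=[0.1,0.1,0.1,0.1,0.1,0.1,0.1,0.1],
)

```text
clock: 26.43
position: [0.4554, 0.058, 0.4774]
ee_rot: [0.056, -0.188, 0.981, 0.012]
contact_force: [-0.9, 0.8, -1.4]
width: 0.021
gripper_force: 78.5
```

carry_out(
  linear=[
    [0.0041,-0.0224,-0.0011],
    [0.0041,-0.0224,-0.0011],
    [0.0041,-0.0224,-0.0011],
    [0.0041,-0.0224,-0.0011],
    [0.0041,-0.0224,-0.0011],
    [0.0041,-0.0224,-0.0011],
    [0.0041,-0.0224,-0.0011],
    [0.0041,-0.0224,-0.0011],
  ],
  angular=[
    [-0.11,0.236,0.199],
    [-0.11,0.236,0.199],
    [-0.11,0.236,0.199],
    [-0.11,0.236,0.199],
    [-0.11,0.236,0.199],
    [-0.11,0.236,0.199],
    [-0.11,0.236,0.199],
    [-0.11,0.236,0.199],
  ],
  hand=[0.1,0.1,0.1,0.1,0.1,0.1,0.1,0.1],
)

```text
clock: 27.1
position: [0.4721, -0.0316, 0.473]
ee_rot: [-0.025, -0.25, 0.968, -0.005]
contact_force: [-0.5, 0.1, -1.8]
width: 0.0203
gripper_force: 78.5
```

```bash
python3 - <<'E'
from plan import *
p,r=pose(pourpt(.03,.21,.5),.5,.5,.45);s=manip.get_state()
print(p,s['position'],(r*R.from_quat(np.roll(s['ee_rot'],-1)).inv()).as_rotvec())
E
```

```text
[ 0.47208423 -0.03131575  0.47037696] [ 0.47207694 -0.0315531   0.47302581] [-0.0017953  -0.00155732 -0.00543976]
```

Pour as before.

carry_out(
  linear=[
    [0.0317,0.0173,0.0033],
    [0.0317,0.0173,0.0033],
    [0.0317,0.0173,0.0033],
    [0.0317,0.0173,0.0033],
    [0.0323,0.0177,-0.0053],
    [0.0323,0.0177,-0.0053],
    [0.0323,0.0177,-0.0053],
    [0.0323,0.0177,-0.0053],
  ],
  angular=[
    [-0.375,0.686,0],
    [-0.375,0.686,0],
    [-0.375,0.686,0],
    [-0.375,0.686,0],
    [-0.375,0.686,0],
    [-0.375,0.686,0],
    [-0.375,0.686,0],
    [-0.375,0.686,0],
  ],
  hand=[0.1,0.1,0.1,0.1,0.1,0.1,0.1,0.1],
)

```text
clock: 27.77
position: [0.6012, 0.0397, 0.4689]
ee_rot: [-0.264, -0.24, 0.932, -0.066]
contact_force: [-0.0, -0.9, -2.3]
width: 0.0206
gripper_force: 78.6
```

carry_out(
  linear=[
    [0.0217,0.0118,-0.009],
    [0.0217,0.0118,-0.009],
    [0.0217,0.0118,-0.009],
    [0.0217,0.0118,-0.009],
    [0.0217,0.0118,-0.009],
    [0.0217,0.0118,-0.009],
    [0.0217,0.0118,-0.009],
    [0.0217,0.0118,-0.009],
  ],
  angular=[
    [-0.281,0.514,0],
    [-0.281,0.514,0],
    [-0.281,0.514,0],
    [-0.281,0.514,0],
    [-0.281,0.514,0],
    [-0.281,0.514,0],
    [-0.281,0.514,0],
    [-0.281,0.514,0],
  ],
  hand=[0.1,0.1,0.1,0.1,0.1,0.1,0.1,0.1],
)

```text
clock: 28.43
position: [0.6879, 0.0866, 0.4325]
ee_rot: [-0.433, -0.224, 0.867, -0.109]
contact_force: [-1.2, -0.5, -1.1]
width: 0.0207
gripper_force: 78.7
```

carry_out(
  linear=[
    [0.0173,0.0095,-0.0171],
    [0.0173,0.0095,-0.0171],
    [0.0173,0.0095,-0.0171],
    [0.0173,0.0095,-0.0171],
    [0.0173,0.0095,-0.0171],
    [0.0173,0.0095,-0.0171],
    [0.0173,0.0095,-0.0171],
    [0.0173,0.0095,-0.0171],
  ],
  angular=[
    [-0.281,0.514,0],
    [-0.281,0.514,0],
    [-0.281,0.514,0],
    [-0.281,0.514,0],
    [-0.281,0.514,0],
    [-0.281,0.514,0],
    [-0.281,0.514,0],
    [-0.281,0.514,0],
  ],
  hand=[0.1,0.1,0.1,0.1,0.1,0.1,0.1,0.1],
)

```text
clock: 29.1
position: [0.7569, 0.1243, 0.3638]
ee_rot: [-0.587, -0.199, 0.771, -0.148]
contact_force: [1.1, -0.5, -1.5]
width: 0.0207
gripper_force: 78.8
```

carry_out(
  linear=[
    [0,0,0],
    [0,0,0],
    [0,0,0],
    [0,0,0],
    [0,0,0],
    [0,0,0],
  ],
  angular=[
    [0,0,0],
    [0,0,0],
    [0,0,0],
    [0,0,0],
    [0,0,0],
    [0,0,0],
  ],
  hand=[0.1,0.1,0.1,0.1,0.1,0.1],
)

```text
clock: 29.6
position: [0.7558, 0.1239, 0.3664]
ee_rot: [-0.586, -0.198, 0.772, -0.148]
contact_force: [-0.3, -0.3, -1.6]
width: 0.0209
gripper_force: 78.7
```

carry_out(
  linear=[
    [-0.0173,-0.0095,0.0171],
    [-0.0173,-0.0095,0.0171],
    [-0.0173,-0.0095,0.0171],
    [-0.0173,-0.0095,0.0171],
    [-0.0173,-0.0095,0.0171],
    [-0.0173,-0.0095,0.0171],
    [-0.0173,-0.0095,0.0171],
    [-0.0173,-0.0095,0.0171],
  ],
  angular=[
    [0.281,-0.514,0],
    [0.281,-0.514,0],
    [0.281,-0.514,0],
    [0.281,-0.514,0],
    [0.281,-0.514,0],
    [0.281,-0.514,0],
    [0.281,-0.514,0],
    [0.281,-0.514,0],
  ],
  hand=[0.1,0.1,0.1,0.1,0.1,0.1,0.1,0.1],
)

```text
clock: 30.27
position: [0.6861, 0.0858, 0.4345]
ee_rot: [-0.431, -0.223, 0.868, -0.109]
contact_force: [0.1, -0.5, -1.2]
width: 0.0207
gripper_force: 78.7
```

carry_out(
  linear=[
    [-0.0217,-0.0118,0.009],
    [-0.0217,-0.0118,0.009],
    [-0.0217,-0.0118,0.009],
    [-0.0217,-0.0118,0.009],
    [-0.0217,-0.0118,0.009],
    [-0.0217,-0.0118,0.009],
    [-0.0217,-0.0118,0.009],
    [-0.0217,-0.0118,0.009],
  ],
  angular=[
    [0.281,-0.514,0],
    [0.281,-0.514,0],
    [0.281,-0.514,0],
    [0.281,-0.514,0],
    [0.281,-0.514,0],
    [0.281,-0.514,0],
    [0.281,-0.514,0],
    [0.281,-0.514,0],
  ],
  hand=[0.1,0.1,0.1,0.1,0.1,0.1,0.1,0.1],
)

```text
clock: 30.93
position: [0.5989, 0.0386, 0.4703]
ee_rot: [-0.262, -0.24, 0.933, -0.066]
contact_force: [0.9, -0.3, -1.1]
width: 0.0208
gripper_force: 78.7
```

carry_out(
  linear=[
    [-0.0323,-0.0177,0.0053],
    [-0.0323,-0.0177,0.0053],
    [-0.0323,-0.0177,0.0053],
    [-0.0323,-0.0177,0.0053],
    [-0.0317,-0.0173,-0.0033],
    [-0.0317,-0.0173,-0.0033],
    [-0.0317,-0.0173,-0.0033],
    [-0.0317,-0.0173,-0.0033],
  ],
  angular=[
    [0.375,-0.686,0],
    [0.375,-0.686,0],
    [0.375,-0.686,0],
    [0.375,-0.686,0],
    [0.375,-0.686,0],
    [0.375,-0.686,0],
    [0.375,-0.686,0],
    [0.375,-0.686,0],
  ],
  hand=[0.1,0.1,0.1,0.1,0.1,0.1,0.1,0.1],
)

```text
clock: 31.6
position: [0.4701, -0.0312, 0.4738]
ee_rot: [-0.023, -0.249, 0.968, -0.005]
contact_force: [0.2, -0.6, -2.0]
width: 0.0207
gripper_force: 78.7
```

```bash
python3 st.py; python3 - <<'E'
from h import *
a=manip.get_image('side')[:,:,::-1];cv2.imwrite('pics/side7.png',a)
cv2.imwrite("pics/s7.png",cv2.resize(a[150:440,210:400],None,fx=2,fy=2,interpolation=cv2.INTER_CUBIC))
a0=cv2.imread('pics/side6.png').astype(int)
for r in((300,342),(382,440)):
    d=(np.abs(a-a0).max(2)>50)[r[0]:r[1],255:350];print(r,d.sum())
E
```

```text
t 31.6 tcp [ 0.4701 -0.0312  0.4738] grasp [ 0.4637 -0.0345  0.319 ] theta -0.047 yheading-90 0.504 yz 0.001 q [-0.2   0.1   1.57 -0.03  1.51 -2.27] F [ 0.2 -0.6 -2. ] w 0.020705504071763164
(300, 342) 2
(382, 440) 48
```

View pics/s7.png

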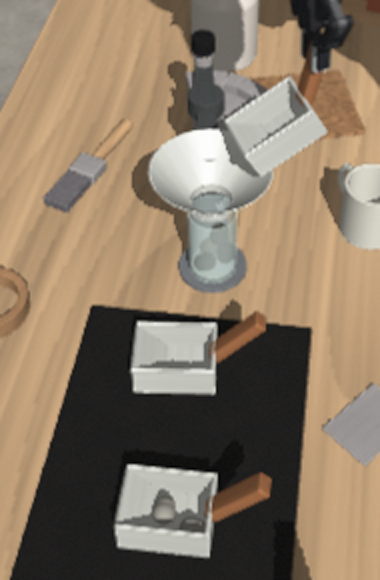

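Tub B is empty, more stones are in the jar, none are astray, and tub A still holds about two. Returning B.

carry_out(
  linear=[
    [-0.0041,0.0224,0.0011],
    [-0.0041,0.0224,0.0011],
    [-0.0041,0.0224,0.0011],
    [-0.0041,0.0224,0.0011],
    [-0.0041,0.0224,0.0011],
    [-0.0041,0.0224,0.0011],
    [-0.0041,0.0224,0.0011],
    [-0.0041,0.0224,0.0011],
  ],
  angular=[
    [0.11,-0.236,-0.199],
    [0.11,-0.236,-0.199],
    [0.11,-0.236,-0.199],
    [0.11,-0.236,-0.199],
    [0.11,-0.236,-0.199],
    [0.11,-0.236,-0.199],
    [0.11,-0.236,-0.199],
    [0.11,-0.236,-0.199],
  ],
  hand=[0.1,0.1,0.1,0.1,0.1,0.1,0.1,0.1],
)

```text
clock: 32.32
position: [0.4548, 0.0591, 0.478]
ee_rot: [0.057, -0.186, 0.981, 0.011]
contact_force: [0.5, -0.1, -1.7]
width: 0.0207
gripper_force: 78.7
```

carry_out(
  linear=[
    [-0.0037,0.0253,-0.0006],
    [-0.0037,0.0253,-0.0006],
    [-0.0037,0.0253,-0.0006],
    [-0.0037,0.0253,-0.0006],
    [-0.0037,0.0253,-0.0006],
    [-0.0037,0.0253,-0.0006],
    [-0.0037,0.0253,-0.0006],
    [-0.0037,0.0253,-0.0006],
  ],
  angular=[
    [0.079,-0.248,-0.199],
    [0.079,-0.248,-0.199],
    [0.079,-0.248,-0.199],
    [0.079,-0.248,-0.199],
    [0.079,-0.248,-0.199],
    [0.079,-0.248,-0.199],
    [0.079,-0.248,-0.199],
    [0.079,-0.248,-0.199],
  ],
  hand=[0.1,0.1,0.1,0.1,0.1,0.1,0.1,0.1],
)

```text
clock: 32.98
position: [0.4399, 0.1602, 0.4754]
ee_rot: [0.14, -0.123, 0.982, 0.017]
contact_force: [-0.5, 0.5, -2.1]
width: 0.0208
gripper_force: 78.7
```

carry_out(
  linear=[
    [-0.0024,0.0279,-0.0021],
    [-0.0024,0.0279,-0.0021],
    [-0.0024,0.0279,-0.0021],
    [-0.0024,0.0279,-0.0021],
    [-0.0024,0.0279,-0.0021],
    [-0.0024,0.0279,-0.0021],
    [-0.0024,0.0279,-0.0021],
    [-0.0024,0.0279,-0.0021],
  ],
  angular=[
    [0.047,-0.256,-0.199],
    [0.047,-0.256,-0.199],
    [0.047,-0.256,-0.199],
    [0.047,-0.256,-0.199],
    [0.047,-0.256,-0.199],
    [0.047,-0.256,-0.199],
    [0.047,-0.256,-0.199],
    [0.047,-0.256,-0.199],
  ],
  hand=[0.1,0.1,0.1,0.1,0.1,0.1,0.1,0.1],
)

```text
clock: 33.65
position: [0.4303, 0.2716, 0.4669]
ee_rot: [0.222, -0.059, 0.973, 0.013]
contact_force: [-0.2, -0.9, -1.7]
width: 0.0204
gripper_force: 78.7
```

carry_out(
  linear=[
    [0,0,-0.0543],
    [0,0,-0.0543],
    [0,0,-0.0543],
    [0,0,-0.0543],
    [0,0,-0.0543],
    [0,0,-0.0543],
    [0,0,-0.0443],
    [0,0,-0.0343],
  ],
  angular=[
    [0,0,0],
    [0,0,0],
    [0,0,0],
    [0,0,0],
    [0,0,0],
    [0,0,0],
    [0,0,0],
    [0,0,0],
  ],
  hand=[0.1,0.1,0.1,0.1,0.1,0.1,0.1,0.1],
)

```text
clock: 34.32
position: [0.43, 0.2707, 0.2627]
ee_rot: [0.221, -0.059, 0.974, 0.012]
contact_force: [0.3, -0.3, -1.4]
width: 0.021
gripper_force: 78.8
```

carry_out(
  linear=[
    [0,0,-0.02],
    [0,0,-0.02],
    [0,0,-0.015],
    [0,0,-0.01],
    [0,0,-0.005],
    [0,0,0],
    [0,0,0],
  ],
  angular=[
    [0,0,0],
    [0,0,0],
    [0,0,0],
    [0,0,0],
    [0,0,0],
    [0,0,0],
    [0,0,0],
  ],
  hand=[0.1,0.1,0.1,0.1,0.1,0.1,0.1],
)

```text
clock: 34.9
position: [0.4314, 0.2714, 0.2306]
ee_rot: [0.223, -0.059, 0.973, 0.013]
contact_force: [-3.3, -0.4, 4.0]
width: 0.0207
gripper_force: 79.7
```

```bash
python3 st.py
```

```text
t 34.9 tcp [0.4314 0.2714 0.2306] grasp [0.4985 0.2795 0.0911] theta 0.451 yheading-90 0.121 yz -0.0 q [ 0.48  0.28  2.07 -0.41  0.39 -0.86] F [-3.3 -0.4  4. ] w 0.020729455573655502
```

carry_out(
  linear=[
    [0,0,0],
    [0,0,0],
    [0,0,0],
    [0,0,0],
    [-0.0104,-0.0012,0.0216],
    [-0.0104,-0.0012,0.0216],
    [-0.0104,-0.0012,0.0216],
    [-0.0104,-0.0012,0.0216],
  ],
  angular=[
    [0,0,0],
    [0,0,0],
    [0,0,0],
    [0,0,0],
    [0,0,0],
    [0,0,0],
    [0,0,0],
    [0,0,0],
  ],
  hand=[0.3,0.6,0.6,0.6,0.6,0.6,0.6,0.6],
)

```text
clock: 35.57
position: [0.4105, 0.2689, 0.2732]
ee_rot: [0.223, -0.059, 0.973, 0.013]
contact_force: [-0.7, -0.8, -0.8]
width: 0.0513
gripper_force: 0.0
```

carry_out(
  linear=[
    [-0.0104,-0.0012,0.0216],
    [-0.02,0,0.04],
    [-0.02,0,0.04],
    [0,0,0.04],
    [0,0,0],
  ],
  angular=[
    [0,0,0],
    [0,0,0],
    [0,0,0],
    [0,0,0],
    [0,0,0],
  ],
  hand=[0.6,0.6,0.6,0.6,0.6],
)

```text
clock: 35.98
position: [0.3864, 0.2692, 0.3478]
ee_rot: [0.227, -0.059, 0.972, 0.015]
contact_force: [0.0, 0.5, 0.7]
width: 0.051
gripper_force: 0.0
```

```bash
python3 st.py; python3 - <<'E'
from h import *
a=manip.get_image('side')[:,:,::-1];cv2.imwrite('pics/side8.png',a)
for k in(0,7):
  a0=cv2.imread(f'pics/side{k}.png').astype(int)
  for r in((300,342),(342,382),(382,440)):
    d=(np.abs(a-a0).max(2)>50)[r[0]:r[1],255:350];ys,xs=np.nonzero(d);print(k,r,d.sum(),(xs.mean()+255,ys.mean()+r[0]) if len(xs) else '')
E
```

```text
t 35.98 tcp [0.3864 0.2692 0.3478] grasp [0.4544 0.2781 0.2088] theta 0.459 yheading-90 0.123 yz 0.003 q [ 0.53  0.07  1.97 -0.28  0.69 -0.98] F [0.  0.5 0.7] w 0.05095919031784689
0 (300, 342) 267 (np.float64(321.71535580524346), np.float64(316.22846441947564))
0 (342, 382) 126 (np.float64(288.8888888888889), np.float64(367.85714285714283))
0 (382, 440) 1631 (np.float64(305.4181483752299), np.float64(405.6351931330472))
7 (300, 342) 159 (np.float64(336.5345911949686), np.float64(310.3647798742138))
7 (342, 382) 2052 (np.float64(297.0769980506823), np.float64(360.92397660818716))
7 (382, 440) 1698 (np.float64(305.41696113074204), np.float64(404.95465253239104))
```

Tub A has been knocked, so I need a look at it.

```bash
python3 - <<'E'
from h import *
a=cv2.imread('pics/side8.png');b=manip.get_image('top')[:,:,::-1];cv2.imwrite('pics/top8.png',b)
cv2.imwrite('pics/s8.png',np.hstack([cv2.resize(a[330:460,250:350],None,fx=4,fy=4,interpolation=cv2.INTER_CUBIC),cv2.resize(b[195:325,110:210],None,fx=4,fy=4,interpolation=cv2.INTER_CUBIC)]))
E
```

```text
(no output)
```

View pics/s8.png

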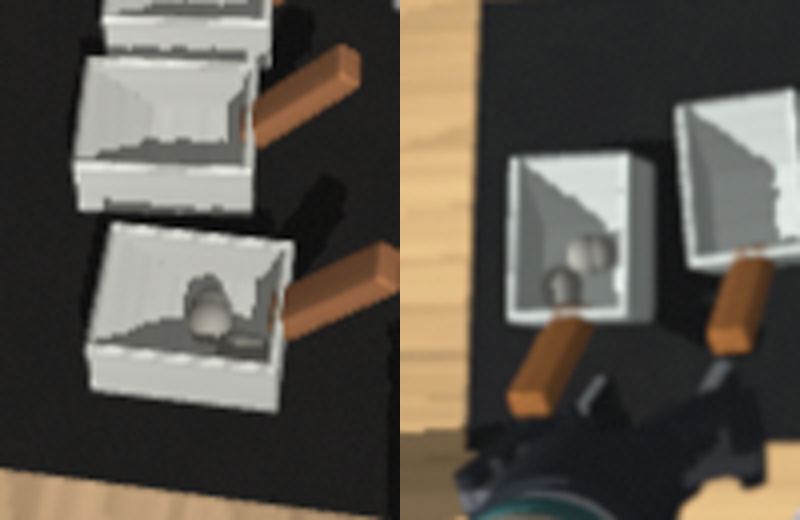

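Tub A now has its rim corners at (112,225), (292,242), (282,355) and (88,347) in the side crop. It still holds its stones, and it is still on the mat.

```bash
python3 - <<'E'
from plan import *
S=lambda u,v:((u+.5)/4-.5+250,(v+.5)/4-.5+330)
T=lambda u,v:((u-400+.5)/4-.5+110,(v+.5)/4-.5+195)
a=[T(*p) for p in[(512,157),(630,152),(632,318),(508,325),(530,403)]]
b=[S(*p) for p in[(88,347),(112,225),(292,242),(282,355),(385,263)]]
M=np.array([[.05,.035,.038],[.05,-.035,.038],[-.045,-.035,.045],[-.045,.035,.045],[-.096,0,.096]])
for p,q in zip(a,b): print(tri(p,q))
def W(v):
    c,s=np.cos(v[3]),np.sin(v[3]);return M@np.array([[c,s,0],[-s,c,0],[0,0,1]])+v[:3]
f=lambda v:np.r_[(proj('top',W(v))-a).ravel(),(proj('side',W(v))-b).ravel()]
r=least_squares(f,[.5,.3,0,0],loss='soft_l1');print('fit',r.x.round(4),'rms',np.sqrt((r.fun**2).mean()).round(2))
x,y,_,h=r.x;O=np.array([x,y,.003]);th=.45
p,rr=pose(O,h,0,th,'o');zt=rr.as_matrix()[:,2];print('TCP',p.round(4),'pre',(p-.06*zt).round(4),'grasp',(p+.155*zt).round(4))
print(ik(p+.155*zt,h,th,np.array([.65,.3,1.9,-.4,.5,-.6])))
s=manip.get_state();print('rot to pre',(rr*R.from_quat(np.roll(s['ee_rot'],-1)).inv()).as_rotvec()/.08)
lip=lambda O,h:np.array(O)+R.from_euler('z',h).apply([.05,0,.038])
bb=(lip(O+[0,0,.237],h),h,0);c=(pourpt(.03,.21,.5),.5,.5)
q,e,t=ik(p+.155*zt+[0,0,.237],h,.45,np.array([.65,.2,1.8,-.3,.7,-1]));print(e)
ps=seg(bb,c,32,th)
for i in range(0,32,8):
    l=(ps[i+8][0]-ps[i][0])/8/.5;w=(ps[i+8][1]*ps[i][1].inv()).as_rotvec()/8/.08;print(l.round(4),w.round(3))
E
```

```text
(array([0.59953209, 0.42642261, 0.04678142]), np.float64(0.000713716180536783))
(array([0.6026049 , 0.35735378, 0.04213193]), np.float64(0.0015653078011699003))
(array([0.5067754 , 0.352603  , 0.04166632]), np.float64(0.004738967744266517))
(array([0.50200871, 0.4203333 , 0.05529734]), np.float64(0.0038267230223345077))
(array([0.45668255, 0.38739581, 0.09735602]), np.float64(0.004165871478818179))
fit [0.551  0.3899 0.0039 0.038 ] rms 1.15
TCP [0.3977 0.3841 0.2266] pre [0.3716 0.3831 0.2806] grasp [0.4651 0.3867 0.087 ]
(array([ 0.73775039,  0.36679444,  1.9433667 , -0.5657889 ,  0.5498509 ,
       -0.42589828]), np.float64(3.123545882664432e-12), array([0.39769231, 0.38410634, 0.2265693 ]))
rot to pre [-0.00647948  0.02210318 -1.04306351]
3.3553326783675175e-10
[ 0.0035 -0.0287  0.0017] [-0.019  0.195  0.18 ]
[ 0.0046 -0.027   0.0009] [-0.041  0.191  0.18 ]
[ 0.0052 -0.0251  0.    ] [-0.063  0.185  0.18 ]
[ 0.0053 -0.0231 -0.001 ] [-0.084  0.177  0.18 ]
```

carry_out(
  linear=[
    [-0.0037,0.0285,0],
    [-0.0037,0.0285,0],
    [-0.0037,0.0285,0],
    [-0.0037,0.0285,0],
    [-0.0037,0.0285,0],
    [-0.0037,0.0285,0],
    [-0.0037,0.0285,0],
    [-0.0037,0.0285,0],
  ],
  angular=[
    [0,0,-0.13],
    [0,0,-0.13],
    [0,0,-0.13],
    [0,0,-0.13],
    [0,0,-0.13],
    [0,0,-0.13],
    [0,0,-0.13],
    [0,0,-0.13],
  ],
  hand=[0.6,0.6,0.6,0.6,0.6,0.6,0.6,0.6],
)

```text
clock: 36.75
position: [0.3704, 0.3827, 0.3414]
ee_rot: [0.222, -0.019, 0.975, 0.003]
contact_force: [0.1, -0.9, -0.2]
width: 0.0513
gripper_force: 0.0
```

carry_out(
  linear=[
    [0,0,-0.0447],
    [0,0,-0.0447],
    [0,0,-0.0447],
    [0.0104,0.0004,-0.0216],
    [0.0104,0.0004,-0.0216],
    [0.0104,0.0004,-0.0216],
    [0.0104,0.0004,-0.0216],
    [0,0,0],
  ],
  angular=[
    [0,0,0],
    [0,0,0],
    [0,0,0],
    [0,0,0],
    [0,0,0],
    [0,0,0],
    [0,0,0],
    [0,0,0],
  ],
  hand=[0.6,0.6,0.6,0.6,0.6,0.6,0.6,0.6],
)

```text
clock: 37.42
position: [0.3921, 0.3827, 0.2309]
ee_rot: [0.222, -0.019, 0.975, 0.003]
contact_force: [0.6, 0.0, -0.4]
width: 0.0508
gripper_force: 0.0
```

```bash
python3 st.py
```

```text
t 37.42 tcp [0.3921 0.3827 0.2309] grasp [0.4591 0.3848 0.0912] theta 0.447 yheading-90 0.037 yz -0.003 q [ 0.75  0.34  1.96 -0.56  0.56 -0.43] F [ 0.6  0.  -0.4] w 0.05078092261430146
```

carry_out(
  linear=[
    [0.0112,0.0028,-0.0086],
    [0,0,0],
    [0,0,0],
    [0,0,0],
    [0,0,0],
    [0,0,0],
    [0,0,0],
    [0,0,0],
  ],
  angular=[
    [0,0,0],
    [0,0,0],
    [0,0,0],
    [0,0,0],
    [0,0,0],
    [0,0,0],
    [0,0,0],
    [0,0,0],
  ],
  hand=[0.6,0.4,0.2,0.1,0.1,0.1,0.1,0.1],
  force=80,
)

```text
clock: 38.08
position: [0.3971, 0.3848, 0.2298]
ee_rot: [0.224, -0.019, 0.974, 0.005]
contact_force: [-2.4, -0.5, 3.6]
width: 0.0206
gripper_force: 78.7
```

carry_out(
  linear=[
    [0,0,0],
    [0,0,0.01],
    [0,0,0.03],
  ],
  angular=[
    [0,0,0],
    [0,0,0],
    [0,0,0],
  ],
  hand=[0.1,0.1,0.1],
)

```text
clock: 38.33
position: [0.3957, 0.3832, 0.2465]
ee_rot: [0.22, -0.019, 0.975, 0.001]
contact_force: [0.5, -0.2, -1.9]
width: 0.0208
gripper_force: 78.4
```

carry_out(
  linear=[
    [0,0,0.0543],
    [0,0,0.0543],
    [0,0,0.0543],
    [0,0,0.0543],
    [0,0,0.0543],
    [0,0,0.0543],
    [0,0,0.0543],
    [0,0,0.0543],
  ],
  angular=[
    [0,0,0],
    [0,0,0],
    [0,0,0],
    [0,0,0],
    [0,0,0],
    [0,0,0],
    [0,0,0],
    [0,0,0],
  ],
  hand=[0.1,0.1,0.1,0.1,0.1,0.1,0.1,0.1],
)

```text
clock: 39.0
position: [0.3962, 0.384, 0.4664]
ee_rot: [0.221, -0.019, 0.975, 0.003]
contact_force: [1.3, 0.1, -2.0]
width: 0.0212
gripper_force: 78.5
```

```bash
python3 st.py
```

```text
t 39.0 tcp [0.3962 0.384  0.4664] grasp [0.463  0.3862 0.3266] theta 0.446 yheading-90 0.038 yz -0.002 q [ 0.74  0.13  1.59 -0.32  1.09 -0.77] F [ 1.3  0.1 -2. ] w 0.02115889993792216
```

carry_out(
  linear=[
    [0.0035,-0.0287,0.0017],
    [0.0035,-0.0287,0.0017],
    [0.0035,-0.0287,0.0017],
    [0.0035,-0.0287,0.0017],
    [0.0035,-0.0287,0.0017],
    [0.0035,-0.0287,0.0017],
    [0.0035,-0.0287,0.0017],
    [0.0035,-0.0287,0.0017],
  ],
  angular=[
    [-0.019,0.195,0.18],
    [-0.019,0.195,0.18],
    [-0.019,0.195,0.18],
    [-0.019,0.195,0.18],
    [-0.019,0.195,0.18],
    [-0.019,0.195,0.18],
    [-0.019,0.195,0.18],
    [-0.019,0.195,0.18],
  ],
  hand=[0.1,0.1,0.1,0.1,0.1,0.1,0.1,0.1],
)

```text
clock: 39.67
position: [0.4103, 0.2687, 0.4719]
ee_rot: [0.159, -0.076, 0.984, 0.012]
contact_force: [1.0, -0.5, -2.4]
width: 0.0207
gripper_force: 78.6
```

carry_out(
  linear=[
    [0.0046,-0.027,0.0009],
    [0.0046,-0.027,0.0009],
    [0.0046,-0.027,0.0009],
    [0.0046,-0.027,0.0009],
    [0.0046,-0.027,0.0009],
    [0.0046,-0.027,0.0009],
    [0.0046,-0.027,0.0009],
    [0.0046,-0.027,0.0009],
  ],
  angular=[
    [-0.041,0.191,0.18],
    [-0.041,0.191,0.18],
    [-0.041,0.191,0.18],
    [-0.041,0.191,0.18],
    [-0.041,0.191,0.18],
    [-0.041,0.191,0.18],
    [-0.041,0.191,0.18],
    [-0.041,0.191,0.18],
  ],
  hand=[0.1,0.1,0.1,0.1,0.1,0.1,0.1,0.1],
)

```text
clock: 40.33
position: [0.4287, 0.1609, 0.4757]
ee_rot: [0.097, -0.134, 0.986, 0.013]
contact_force: [0.8, -0.1, -2.0]
width: 0.0207
gripper_force: 78.6
```

carry_out(
  linear=[
    [0.0052,-0.0251,0],
    [0.0052,-0.0251,0],
    [0.0052,-0.0251,0],
    [0.0052,-0.0251,0],
    [0.0052,-0.0251,0],
    [0.0052,-0.0251,0],
    [0.0052,-0.0251,0],
    [0.0052,-0.0251,0],
  ],
  angular=[
    [-0.063,0.185,0.18],
    [-0.063,0.185,0.18],
    [-0.063,0.185,0.18],
    [-0.063,0.185,0.18],
    [-0.063,0.185,0.18],
    [-0.063,0.185,0.18],
    [-0.063,0.185,0.18],
    [-0.063,0.185,0.18],
  ],
  hand=[0.1,0.1,0.1,0.1,0.1,0.1,0.1,0.1],
)

```text
clock: 41.0
position: [0.4497, 0.0607, 0.4758]
ee_rot: [0.035, -0.192, 0.981, 0.007]
contact_force: [-0.2, 0.7, -2.5]
width: 0.0207
gripper_force: 78.6
```

carry_out(
  linear=[
    [0.0053,-0.0231,-0.001],
    [0.0053,-0.0231,-0.001],
    [0.0053,-0.0231,-0.001],
    [0.0053,-0.0231,-0.001],
    [0.0053,-0.0231,-0.001],
    [0.0053,-0.0231,-0.001],
    [0.0053,-0.0231,-0.001],
    [0.0053,-0.0231,-0.001],
  ],
  angular=[
    [-0.084,0.177,0.18],
    [-0.084,0.177,0.18],
    [-0.084,0.177,0.18],
    [-0.084,0.177,0.18],
    [-0.084,0.177,0.18],
    [-0.084,0.177,0.18],
    [-0.084,0.177,0.18],
    [-0.084,0.177,0.18],
  ],
  hand=[0.1,0.1,0.1,0.1,0.1,0.1,0.1,0.1],
)

```text
clock: 41.67
position: [0.471, -0.0316, 0.4719]
ee_rot: [-0.026, -0.248, 0.968, -0.006]
contact_force: [0.4, 0.4, -1.5]
width: 0.0208
gripper_force: 78.6
```

```bash
python3 - <<'E'
from plan import *
p,r=pose(pourpt(.03,.21,.5),.5,.5,.45);s=manip.get_state()
print(p,s['position'],(r*R.from_quat(np.roll(s['ee_rot'],-1)).inv()).as_rotvec())
E
```

```text
[ 0.47208423 -0.03131575  0.47037696] [ 0.47104172 -0.03156061  0.47186772] [ 0.00056922 -0.00348764 -0.00115735]
```

carry_out(
  linear=[
    [0.0317,0.0173,0.0033],
    [0.0317,0.0173,0.0033],
    [0.0317,0.0173,0.0033],
    [0.0317,0.0173,0.0033],
    [0.0323,0.0177,-0.0053],
    [0.0323,0.0177,-0.0053],
    [0.0323,0.0177,-0.0053],
    [0.0323,0.0177,-0.0053],
  ],
  angular=[
    [-0.375,0.686,0],
    [-0.375,0.686,0],
    [-0.375,0.686,0],
    [-0.375,0.686,0],
    [-0.375,0.686,0],
    [-0.375,0.686,0],
    [-0.375,0.686,0],
    [-0.375,0.686,0],
  ],
  hand=[0.1,0.1,0.1,0.1,0.1,0.1,0.1,0.1],
)

```text
clock: 42.33
position: [0.6002, 0.0396, 0.4678]
ee_rot: [-0.265, -0.239, 0.932, -0.068]
contact_force: [-0.0, 0.0, -1.9]
width: 0.0214
gripper_force: 78.7
```

carry_out(
  linear=[
    [0.0217,0.0118,-0.009],
    [0.0217,0.0118,-0.009],
    [0.0217,0.0118,-0.009],
    [0.0217,0.0118,-0.009],
    [0.0217,0.0118,-0.009],
    [0.0217,0.0118,-0.009],
    [0.0217,0.0118,-0.009],
    [0.0217,0.0118,-0.009],
  ],
  angular=[
    [-0.281,0.514,0],
    [-0.281,0.514,0],
    [-0.281,0.514,0],
    [-0.281,0.514,0],
    [-0.281,0.514,0],
    [-0.281,0.514,0],
    [-0.281,0.514,0],
    [-0.281,0.514,0],
  ],
  hand=[0.1,0.1,0.1,0.1,0.1,0.1,0.1,0.1],
)

```text
clock: 43.0
position: [0.687, 0.0865, 0.4315]
ee_rot: [-0.434, -0.222, 0.866, -0.111]
contact_force: [0.9, 0.0, -2.3]
width: 0.0211
gripper_force: 78.8
```

carry_out(
  linear=[
    [0.0173,0.0095,-0.0171],
    [0.0173,0.0095,-0.0171],
    [0.0173,0.0095,-0.0171],
    [0.0173,0.0095,-0.0171],
    [0.0173,0.0095,-0.0171],
    [0.0173,0.0095,-0.0171],
    [0.0173,0.0095,-0.0171],
    [0.0173,0.0095,-0.0171],
  ],
  angular=[
    [-0.281,0.514,0],
    [-0.281,0.514,0],
    [-0.281,0.514,0],
    [-0.281,0.514,0],
    [-0.281,0.514,0],
    [-0.281,0.514,0],
    [-0.281,0.514,0],
    [-0.281,0.514,0],
  ],
  hand=[0.1,0.1,0.1,0.1,0.1,0.1,0.1,0.1],
)

```text
clock: 43.67
position: [0.7561, 0.1243, 0.3628]
ee_rot: [-0.588, -0.198, 0.77, -0.15]
contact_force: [-0.0, 0.7, -1.6]
width: 0.0211
gripper_force: 78.9
```

carry_out(
  linear=[
    [0,0,0],
    [0,0,0],
    [0,0,0],
    [0,0,0],
    [0,0,0],
    [0,0,0],
  ],
  angular=[
    [0,0,0],
    [0,0,0],
    [0,0,0],
    [0,0,0],
    [0,0,0],
    [0,0,0],
  ],
  hand=[0.1,0.1,0.1,0.1,0.1,0.1],
)

```text
clock: 44.17
position: [0.755, 0.1239, 0.3659]
ee_rot: [-0.586, -0.197, 0.772, -0.15]
contact_force: [-0.9, -0.4, -1.7]
width: 0.0207
gripper_force: 78.9
```

carry_out(
  linear=[
    [-0.0173,-0.0095,0.0171],
    [-0.0173,-0.0095,0.0171],
    [-0.0173,-0.0095,0.0171],
    [-0.0173,-0.0095,0.0171],
    [-0.0173,-0.0095,0.0171],
    [-0.0173,-0.0095,0.0171],
    [-0.0173,-0.0095,0.0171],
    [-0.0173,-0.0095,0.0171],
  ],
  angular=[
    [0.281,-0.514,0],
    [0.281,-0.514,0],
    [0.281,-0.514,0],
    [0.281,-0.514,0],
    [0.281,-0.514,0],
    [0.281,-0.514,0],
    [0.281,-0.514,0],
    [0.281,-0.514,0],
  ],
  hand=[0.1,0.1,0.1,0.1,0.1,0.1,0.1,0.1],
)

```text
clock: 44.83
position: [0.6853, 0.0858, 0.434]
ee_rot: [-0.431, -0.222, 0.868, -0.111]
contact_force: [0.0, -0.2, -1.1]
width: 0.021
gripper_force: 78.8
```

carry_out(
  linear=[
    [-0.0217,-0.0118,0.009],
    [-0.0217,-0.0118,0.009],
    [-0.0217,-0.0118,0.009],
    [-0.0217,-0.0118,0.009],
    [-0.0217,-0.0118,0.009],
    [-0.0217,-0.0118,0.009],
    [-0.0217,-0.0118,0.009],
    [-0.0217,-0.0118,0.009],
  ],
  angular=[
    [0.281,-0.514,0],
    [0.281,-0.514,0],
    [0.281,-0.514,0],
    [0.281,-0.514,0],
    [0.281,-0.514,0],
    [0.281,-0.514,0],
    [0.281,-0.514,0],
    [0.281,-0.514,0],
  ],
  hand=[0.1,0.1,0.1,0.1,0.1,0.1,0.1,0.1],
)

```text
clock: 45.5
position: [0.5981, 0.0386, 0.4698]
ee_rot: [-0.262, -0.238, 0.933, -0.068]
contact_force: [-0.2, -1.4, -1.8]
width: 0.0212
gripper_force: 78.8
```

carry_out(
  linear=[
    [-0.0323,-0.0177,0.0053],
    [-0.0323,-0.0177,0.0053],
    [-0.0323,-0.0177,0.0053],
    [-0.0323,-0.0177,0.0053],
    [-0.0317,-0.0173,-0.0033],
    [-0.0317,-0.0173,-0.0033],
    [-0.0317,-0.0173,-0.0033],
    [-0.0317,-0.0173,-0.0033],
  ],
  angular=[
    [0.375,-0.686,0],
    [0.375,-0.686,0],
    [0.375,-0.686,0],
    [0.375,-0.686,0],
    [0.375,-0.686,0],
    [0.375,-0.686,0],
    [0.375,-0.686,0],
    [0.375,-0.686,0],
  ],
  hand=[0.1,0.1,0.1,0.1,0.1,0.1,0.1,0.1],
)

```text
clock: 46.17
position: [0.4693, -0.0312, 0.4733]
ee_rot: [-0.023, -0.247, 0.969, -0.007]
contact_force: [0.1, -0.2, -0.3]
width: 0.0208
gripper_force: 78.8
```

```bash
python3 st.py; python3 - <<'E'
from h import *
a=manip.get_image('side')[:,:,::-1];b=manip.get_image('top')[:,:,::-1];cv2.imwrite('pics/side9.png',a);cv2.imwrite('pics/top9.png',b)
l=cv2.resize(a[150:440,210:400],(393,600),interpolation=cv2.INTER_CUBIC);r=cv2.resize(a[190:305,270:370],(400,460),interpolation=cv2.INTER_CUBIC)
r=np.vstack([r,np.zeros((140,400,3),np.uint8)]);cv2.imwrite('pics/s9.png',np.hstack([l,r]))
E
```

```text
t 46.17 tcp [ 0.4693 -0.0312  0.4733] grasp [ 0.4629 -0.0349  0.3185] theta -0.048 yheading-90 0.5 yz -0.002 q [-0.2   0.09  1.57 -0.03  1.51 -2.27] F [ 0.1 -0.2 -0.3] w 0.020760488138330115
```

View pics/s9.png

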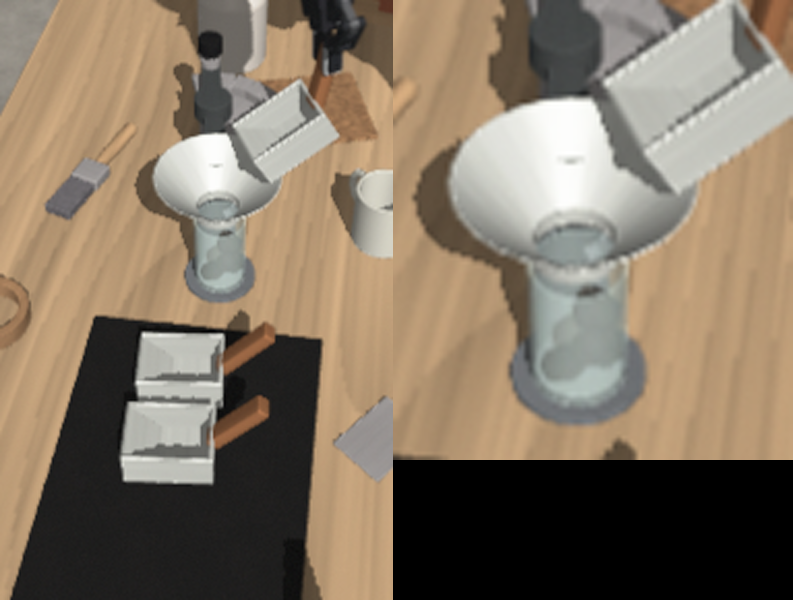

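All three tubs are empty and the stones are piled in the jar. The funnel bore looks clear and I see nothing on the bench. Returning tub A.

carry_out(
  linear=[
    [-0.0053,0.0231,0.001],
    [-0.0053,0.0231,0.001],
    [-0.0053,0.0231,0.001],
    [-0.0053,0.0231,0.001],
    [-0.0053,0.0231,0.001],
    [-0.0053,0.0231,0.001],
    [-0.0053,0.0231,0.001],
    [-0.0053,0.0231,0.001],
  ],
  angular=[
    [0.084,-0.177,-0.18],
    [0.084,-0.177,-0.18],
    [0.084,-0.177,-0.18],
    [0.084,-0.177,-0.18],
    [0.084,-0.177,-0.18],
    [0.084,-0.177,-0.18],
    [0.084,-0.177,-0.18],
    [0.084,-0.177,-0.18],
  ],
  hand=[0.1,0.1,0.1,0.1,0.1,0.1,0.1,0.1],
)

```text
clock: 46.93
position: [0.4501, 0.0622, 0.477]
ee_rot: [0.036, -0.191, 0.981, 0.007]
contact_force: [0.7, 0.5, -1.5]
width: 0.0209
gripper_force: 78.8
```

carry_out(
  linear=[
    [-0.0052,0.0251,0],
    [-0.0052,0.0251,0],
    [-0.0052,0.0251,0],
    [-0.0052,0.0251,0],
    [-0.0052,0.0251,0],
    [-0.0052,0.0251,0],
    [-0.0052,0.0251,0],
    [-0.0052,0.0251,0],
  ],
  angular=[
    [0.063,-0.185,-0.18],
    [0.063,-0.185,-0.18],
    [0.063,-0.185,-0.18],
    [0.063,-0.185,-0.18],
    [0.063,-0.185,-0.18],
    [0.063,-0.185,-0.18],
    [0.063,-0.185,-0.18],
    [0.063,-0.185,-0.18],
  ],
  hand=[0.1,0.1,0.1,0.1,0.1,0.1,0.1,0.1],
)

```text
clock: 47.6
position: [0.4291, 0.1627, 0.4769]
ee_rot: [0.098, -0.133, 0.986, 0.013]
contact_force: [0.2, -0.0, -2.1]
width: 0.0202
gripper_force: 78.8
```

carry_out(
  linear=[
    [-0.0046,0.027,-0.0009],
    [-0.0046,0.027,-0.0009],
    [-0.0046,0.027,-0.0009],
    [-0.0046,0.027,-0.0009],
    [-0.0046,0.027,-0.0009],
    [-0.0046,0.027,-0.0009],
    [-0.0046,0.027,-0.0009],
    [-0.0046,0.027,-0.0009],
  ],
  angular=[
    [0.041,-0.191,-0.18],
    [0.041,-0.191,-0.18],
    [0.041,-0.191,-0.18],
    [0.041,-0.191,-0.18],
    [0.041,-0.191,-0.18],
    [0.041,-0.191,-0.18],
    [0.041,-0.191,-0.18],
    [0.041,-0.191,-0.18],
  ],
  hand=[0.1,0.1,0.1,0.1,0.1,0.1,0.1,0.1],
)

```text
clock: 48.27
position: [0.4106, 0.2708, 0.4731]
ee_rot: [0.161, -0.076, 0.984, 0.012]
contact_force: [-0.2, 0.0, -2.2]
width: 0.0213
gripper_force: 78.8
```

carry_out(
  linear=[
    [-0.0035,0.0287,-0.0017],
    [-0.0035,0.0287,-0.0017],
    [-0.0035,0.0287,-0.0017],
    [-0.0035,0.0287,-0.0017],
    [-0.0035,0.0287,-0.0017],
    [-0.0035,0.0287,-0.0017],
    [-0.0035,0.0287,-0.0017],
    [-0.0035,0.0287,-0.0017],
  ],
  angular=[
    [0.019,-0.195,-0.18],
    [0.019,-0.195,-0.18],
    [0.019,-0.195,-0.18],
    [0.019,-0.195,-0.18],
    [0.019,-0.195,-0.18],
    [0.019,-0.195,-0.18],
    [0.019,-0.195,-0.18],
    [0.019,-0.195,-0.18],
  ],
  hand=[0.1,0.1,0.1,0.1,0.1,0.1,0.1,0.1],
)

```text
clock: 48.93
position: [0.3965, 0.3857, 0.4661]
ee_rot: [0.223, -0.018, 0.975, 0.003]
contact_force: [-0.6, 0.3, -1.5]
width: 0.0212
gripper_force: 78.8
```

carry_out(
  linear=[
    [0,0,-0.0543],
    [0,0,-0.0543],
    [0,0,-0.0543],
    [0,0,-0.0543],
    [0,0,-0.0543],
    [0,0,-0.0543],
    [0,0,-0.0443],
    [0,0,-0.0343],
  ],
  angular=[
    [0,0,0],
    [0,0,0],
    [0,0,0],
    [0,0,0],
    [0,0,0],
    [0,0,0],
    [0,0,0],
    [0,0,0],
  ],
  hand=[0.1,0.1,0.1,0.1,0.1,0.1,0.1,0.1],
)

```text
clock: 49.6
position: [0.3963, 0.3846, 0.2618]
ee_rot: [0.222, -0.019, 0.975, 0.003]
contact_force: [0.3, 0.0, -2.2]
width: 0.0209
gripper_force: 78.9
```

carry_out(
  linear=[
    [0,0,-0.02],
    [0,0,-0.02],
    [0,0,-0.015],
    [0,0,-0.01],
    [0,0,-0.005],
    [0,0,0],
    [0,0,0],
  ],
  angular=[
    [0,0,0],
    [0,0,0],
    [0,0,0],
    [0,0,0],
    [0,0,0],
    [0,0,0],
    [0,0,0],
  ],
  hand=[0.1,0.1,0.1,0.1,0.1,0.1,0.1],
)

```text
clock: 50.18
position: [0.3973, 0.3849, 0.23]
ee_rot: [0.224, -0.019, 0.974, 0.005]
contact_force: [-0.7, 0.3, -0.9]
width: 0.0204
gripper_force: 79.0
```

```bash
python3 st.py
```

```text
t 50.18 tcp [0.3973 0.3849 0.23  ] grasp [0.4649 0.3876 0.0905] theta 0.452 yheading-90 0.038 yz 0.001 q [ 0.74  0.35  1.95 -0.56  0.56 -0.43] F [-0.7  0.3 -0.9] w 0.02043399872019933
```

carry_out(
  linear=[
    [0,0,0],
    [0,0,0],
    [0,0,0],
    [-0.0104,-0.0004,0.0216],
    [-0.0104,-0.0004,0.0216],
    [-0.0104,-0.0004,0.0216],
    [-0.0104,-0.0004,0.0216],
    [-0.0104,-0.0004,0.0216],
  ],
  angular=[
    [0,0,0],
    [0,0,0],
    [0,0,0],
    [0,0,0],
    [0,0,0],
    [0,0,0],
    [0,0,0],
    [0,0,0],
  ],
  hand=[0.3,0.6,0.6,0.6,0.6,0.6,0.6,0.6],
)

```text
clock: 50.85
position: [0.3703, 0.3836, 0.2849]
ee_rot: [0.224, -0.019, 0.975, 0.005]
contact_force: [-0.0, 0.5, 0.3]
width: 0.0511
gripper_force: 0.0
```

carry_out(
  linear=[
    [0,0,0.05],
    [0,0,0.05],
    [0,0,0.05],
    [0,0,0.05],
    [0,0,0.05],
    [0,0,0.04],
    [0,0,0],
  ],
  angular=[
    [-0.036,0.94,0],
    [-0.036,0.94,0],
    [-0.036,0.94,0],
    [-0.036,0.94,0],
    [-0.036,0.94,0],
    [-0.036,0.94,0],
    [0,0,0],
  ],
  hand=[0.8,0.8,0.8,0.8,0.8,0.8,0.8],
)

```text
clock: 51.43
position: [0.3719, 0.3842, 0.434]
ee_rot: [0.002, -0.019, 1.0, 0.003]
contact_force: [0.4, -0.1, 0.1]
width: 0.0686
gripper_force: 0.0
```

```bash
python3 st.py; python3 - <<'E'
from h import *
from rig import manip
from scipy.spatial.transform import Rotation as R
s=manip.get_state();m=R.from_quat(np.roll(s['ee_rot'],-1));g=np.arctan2(*m.as_matrix()[:2,1][::-1]);y=.2024
t=R.from_matrix(np.c_[[np.cos(y+np.pi/2),np.sin(y+np.pi/2),0],[np.cos(y),np.sin(y),0],[0,0,-1]])
d=(t*m.inv());print('yang',g,'rotvec/20/.08',d.as_rotvec()/1.6,'lin/20',(np.array([.6277,-.2187,.405])-s['position'])/10)
a=manip.get_image('side')[:,:,::-1];b=manip.get_image('top')[:,:,::-1];cv2.imwrite('pics/side10.png',a);cv2.imwrite('pics/top10.png',b)
E
```

```text
t 51.43 tcp [0.3719 0.3842 0.434 ] grasp [0.3724 0.3852 0.279 ] theta 0.008 yheading-90 0.039 yz 0.006 q [ 0.67  0.2   1.54  0.    1.4  -0.94] F [ 0.4 -0.1  0.1] w 0.06857472117652198
yang 1.609473644604932 rotvec/20/.08 [-0.00176429  0.00490508 -0.87940813] lin/20 [ 0.02558468 -0.06029063 -0.00289535]
```

carry_out(
  linear=[
    [0.0256,-0.0603,-0.0029],
    [0.0256,-0.0603,-0.0029],
    [0.0256,-0.0603,-0.0029],
    [0.0256,-0.0603,-0.0029],
    [0.0256,-0.0603,-0.0029],
    [0.0256,-0.0603,-0.0029],
    [0.0256,-0.0603,-0.0029],
    [0.0256,-0.0603,-0.0029],
  ],
  angular=[
    [-0.002,0.005,-0.88],
    [-0.002,0.005,-0.88],
    [-0.002,0.005,-0.88],
    [-0.002,0.005,-0.88],
    [-0.002,0.005,-0.88],
    [-0.002,0.005,-0.88],
    [-0.002,0.005,-0.88],
    [-0.002,0.005,-0.88],
  ],
  hand=[0.8,0.8,0.8,0.8,0.8,0.8,0.8,0.8],
)

```text
clock: 52.2
position: [0.4726, 0.1411, 0.4153]
ee_rot: [-0.003, 0.26, 0.965, -0.001]
contact_force: [1.0, 0.1, 1.0]
width: 0.0685
gripper_force: 0.0
```

carry_out(
  linear=[
    [0.0256,-0.0603,-0.0029],
    [0.0256,-0.0603,-0.0029],
    [0.0256,-0.0603,-0.0029],
    [0.0256,-0.0603,-0.0029],
    [0.0256,-0.0603,-0.0029],
    [0.0256,-0.0603,-0.0029],
    [0.0256,-0.0603,-0.0029],
    [0.0256,-0.0603,-0.0029],
  ],
  angular=[
    [-0.002,0.005,-0.88],
    [-0.002,0.005,-0.88],
    [-0.002,0.005,-0.88],
    [-0.002,0.005,-0.88],
    [-0.002,0.005,-0.88],
    [-0.002,0.005,-0.88],
    [-0.002,0.005,-0.88],
    [-0.002,0.005,-0.88],
  ],
  hand=[0.8,0.8,0.8,0.8,0.8,0.8,0.8,0.8],
)

```text
clock: 52.87
position: [0.5753, -0.0997, 0.4036]
ee_rot: [-0.005, 0.519, 0.855, -0.001]
contact_force: [0.8, -0.0, 0.0]
width: 0.0683
gripper_force: 0.0
```

carry_out(
  linear=[
    [0.0256,-0.0603,-0.0029],
    [0.0256,-0.0603,-0.0029],
    [0.0256,-0.0603,-0.0029],
    [0.0256,-0.0603,-0.0029],
    [0,0,0],
    [0,0,0],
  ],
  angular=[
    [-0.002,0.005,-0.88],
    [-0.002,0.005,-0.88],
    [-0.002,0.005,-0.88],
    [-0.002,0.005,-0.88],
    [0,0,0],
    [0,0,0],
  ],
  hand=[0.8,0.8,0.8,0.8,0.8,0.8],
)

```text
clock: 53.37
position: [0.6269, -0.2204, 0.3969]
ee_rot: [-0.006, 0.633, 0.774, -0.002]
contact_force: [0.1, 0.2, 0.2]
width: 0.0684
gripper_force: 0.0
```

```bash
python3 st.py; python3 - <<'E'
from h import *
a=manip.get_image('side')[:,:,::-1];b=manip.get_image('top')[:,:,::-1];cv2.imwrite('pics/side11.png',a);cv2.imwrite('pics/top11.png',b)
E
```

```text
t 53.37 tcp [ 0.6269 -0.2204  0.3969] grasp [ 0.6251 -0.2196  0.2419] theta -0.012 yheading-90 -1.371 yz -0.01 q [-0.44  0.42  1.31 -0.    1.43 -0.64] F [0.1 0.2 0.2] w 0.06835814342349993
```

carry_out(
  linear=[
    [0,0.0048,0],
    [0,0,-0.0285],
    [0,0,-0.0285],
    [0,0,-0.0285],
    [0,0,-0.0285],
    [0,0,0],
    [0,0,0],
    [0,0,0],
  ],
  angular=[
    [-0.065,-0.145,0],
    [0,0,0],
    [0,0,0],
    [0,0,0],
    [0,0,0],
    [0,0,0],
    [0,0,0],
    [0,0,0],
  ],
  hand=[0.8,0.8,0.8,0.8,0.8,0.5,0.3,0.2],
  force=60,
)

```text
clock: 54.13
position: [0.6269, -0.2162, 0.3433]
ee_rot: [0.002, 0.632, 0.775, 0.001]
contact_force: [5.7, 4.2, 6.4]
width: 0.0331
gripper_force: 35.1
```

carry_out(
  linear=[
    [0,0,0],
    [0,0,0],
    [0,0,0],
    [0,0,0],
  ],
  angular=[
    [0,0,0],
    [0,0,0],
    [0,0,0],
    [0,0,0],
  ],
  hand=[0.1,0.1,0.1,0.1],
)

```text
clock: 54.47
position: [0.6269, -0.2164, 0.3434]
ee_rot: [0.002, 0.632, 0.775, 0.001]
contact_force: [-1.8, 3.6, 6.0]
width: 0.0321
gripper_force: 60.1
```

```bash
python3 st.py
```

```text
t 54.47 tcp [ 0.6269 -0.2164  0.3434] grasp [ 0.6276 -0.2165  0.1884] theta 0.004 yheading-90 -1.369 yz 0.004 q [-0.44  0.44  1.4   0.    1.29 -0.64] F [-1.8  3.6  6. ] w 0.03208872924576318
```

carry_out(
  linear=[
    [0,0,0.0115],
    [0,0,0.0115],
    [0,0,0.0115],
    [0,0,0.0115],
    [0,0,0],
    [0,0,0],
  ],
  angular=[
    [0,0,0],
    [0,0,0],
    [0,0,0],
    [0,0,0],
    [0,0,0],
    [0,0,0],
  ],
  hand=[0.1,0.1,0.1,0.1,0.1,0.1],
)

```text
clock: 54.97
position: [0.6269, -0.2166, 0.3646]
ee_rot: [0.001, 0.632, 0.775, 0.001]
contact_force: [-0.4, 4.5, -6.2]
width: 0.0323
gripper_force: 60.1
```

carry_out(
  linear=[
    [-0.0128,-0.0022,0],
    [-0.0129,-0.0013,0],
    [-0.013,-0.0003,0],
  ],
  angular=[
    [0,0,-0.9],
    [0,0,-0.9],
    [0,0,-0.9],
  ],
  hand=[0.1,0.1,0.1],
)

```text
clock: 55.22
position: [0.6076, -0.2187, 0.3642]
ee_rot: [0.001, 0.713, 0.701, 0.001]
contact_force: [1.1, 5.2, -6.9]
width: 0.032
gripper_force: 60.2
```

carry_out(
  linear=[
    [-0.013,0.0006,0],
    [-0.0129,0.0016,0],
    [-0.0128,0.0025,0],
    [-0.0125,0.0034,0],
    [-0.0123,0.0043,0],
    [-0.0119,0.0052,0],
    [-0.0115,0.006,0],
  ],
  angular=[
    [0,0,-0.9],
    [0,0,-0.9],
    [0,0,-0.9],
    [0,0,-0.9],
    [0,0,-0.9],
    [0,0,-0.9],
    [0,0,-0.9],
  ],
  hand=[0.1,0.1,0.1,0.1,0.1,0.1,0.1],
)

```text
clock: 55.8
position: [0.5644, -0.2074, 0.3647]
ee_rot: [0.002, 0.866, 0.5, 0.0]
contact_force: [2.2, 2.2, -7.1]
width: 0.0323
gripper_force: 60.3
```

carry_out(
  linear=[
    [-0.0111,0.0068,0],
    [-0.0105,0.0076,0],
    [-0.01,0.0083,0],
    [-0.0093,0.009,0],
    [-0.0087,0.0097,0],
    [-0.0079,0.0103,0],
    [-0.0072,0.0108,0],
    [-0.0064,0.0113,0],
  ],
  angular=[
    [0,0,-0.9],
    [0,0,-0.9],
    [0,0,-0.9],
    [0,0,-0.9],
    [0,0,-0.9],
    [0,0,-0.9],
    [0,0,-0.9],
    [0,0,-0.9],
  ],
  hand=[0.1,0.1,0.1,0.1,0.1,0.1,0.1,0.1],
)

```text
clock: 56.47
position: [0.5289, -0.1711, 0.365]
ee_rot: [0.003, 0.972, 0.234, -0.0]
contact_force: [2.6, 0.4, -6.9]
width: 0.0321
gripper_force: 60.3
```

carry_out(
  linear=[
    [0,0,0],
    [0,0,0],
  ],
  angular=[
    [0,0,0],
    [0,0,0],
  ],
  hand=[0.1,0.1],
)

```text
clock: 56.63
position: [0.529, -0.1711, 0.3652]
ee_rot: [0.003, 0.972, 0.237, -0.0]
contact_force: [0.6, -1.2, -7.0]
width: 0.0325
gripper_force: 60.3
```

```bash
python3 st.py; python3 - <<'E'
from h import *
s=manip.get_state();c=np.array([.610,-.1305]);p=s['position'][:2]
print('r',np.linalg.norm(p-c),'head',(np.arctan2(*(p-c)[::-1])%6.2832)-3.6084)
E
```

```text
t 56.63 tcp [ 0.529  -0.1711  0.3652] grasp [ 0.5292 -0.1721  0.2102] theta 0.006 yheading-90 -2.664 yz 0.006 q [-0.44  0.27  1.61 -0.01  1.25  0.66] F [ 0.6 -1.2 -7. ] w 0.032453005887116984
r 0.09061043035235797 head -0.0017321896310882323
```

carry_out(
  linear=[
    [0,0,-0.0115],
    [0,0,-0.0115],
    [0,0,-0.0115],
    [0,0,-0.0105],
    [0,0,0],
    [0,0,0],
  ],
  angular=[
    [0,0,0],
    [0,0,0],
    [0,0,0],
    [0,0,0],
    [0,0,0],
    [0,0,0],
  ],
  hand=[0.1,0.1,0.1,0.1,0.1,0.1],
)

```text
clock: 57.13
position: [0.529, -0.171, 0.3435]
ee_rot: [0.003, 0.972, 0.236, -0.0]
contact_force: [-1.0, -3.0, 1.0]
width: 0.0324
gripper_force: 61.2
```

carry_out(
  linear=[
    [0,0,0],
    [0,0,0],
    [0,0,0],
    [0,0,0],
    [0,0,0],
    [0,0,0.06],
    [0,0,0.06],
    [0,0,0.06],
  ],
  angular=[
    [0,0,0],
    [0,0,0],
    [0,0,0],
    [0,0,0],
    [0,0,0],
    [0,0,0],
    [0,0,0],
    [0,0,0],
  ],
  hand=[0.3,0.6,0.8,0.8,0.8,0.8,0.8,0.8],
)

```text
clock: 57.8
position: [0.5285, -0.1698, 0.433]
ee_rot: [0.001, 0.972, 0.236, -0.001]
contact_force: [0.9, -1.0, -0.8]
width: 0.0681
gripper_force: 0.0
```

carry_out(
  linear=[
    [-0.03,0.07,0],
    [-0.03,0.07,0],
    [-0.03,0.07,0],
    [0,0,0],
  ],
  angular=[
    [0,0,0],
    [0,0,0],
    [0,0,0],
    [0,0,0],
  ],
  hand=[0.9,1,1,1],
)

```text
clock: 58.13
position: [0.4804, -0.0602, 0.4328]
ee_rot: [-0.001, 0.971, 0.238, -0.001]
contact_force: [0.2, -0.4, -0.7]
width: 0.0853
gripper_force: 0.0
```

```bash
python3 st.py; python3 - <<'E'
from h import *
a=manip.get_image('side')[:,:,::-1];b=manip.get_image('top')[:,:,::-1];cv2.imwrite('pics/side12.png',a);cv2.imwrite('pics/top12.png',b)
for n,im in(('side',a),('top',b)):
    i0=cv2.imread(f'pics/{n}0.png')
    for nm,i in(('start',i0),('now',im)):
        u=proj(n,[.530,-.172,.182])[0].astype(int);w=i[u[1]-16:u[1]+17,u[0]-16:u[0]+17];m=(w.max(2)<30)
        ys,xs=np.nonzero(m);print(n,nm,m.sum(),(xs.mean()+u[0]-16).round(2),(ys.mean()+u[1]-16).round(2),ys.min()+u[1]-16,ys.max()+u[1]-16)
E
```

```text
t 58.13 tcp [ 0.4804 -0.0602  0.4328] grasp [ 0.4799 -0.06    0.2779] theta -0.003 yheading-90 -2.661 yz -0.003 q [-0.27  0.12  1.64  0.    1.39  0.82] F [ 0.2 -0.4 -0.7] w 0.08527817797785751
side start 95 343.79 184.72 179 190
side now 152 346.26 181.24 168 190<stdin>:7: RuntimeWarning: Mean of empty slice.
  ret = ret.dtype.type(ret / rcount)
Traceback (most recent call last):
ValueError: zero-size array to reduction operation minimum which has no identity
```

The knob's lower edge is back at row 190, the same as at the start, and the force also says it is home. Next is the jar.

carry_out(
  linear=[
    [0.0473,0.0434,0],
    [0.0473,0.0434,0],
    [0.0473,0.0434,0],
    [0.0473,0.0434,0],
    [0,0,-0.06],
    [0,0,-0.06],
    [0,0,-0.04],
    [0,0,0],
  ],
  angular=[
    [0,0,0],
    [0,0,0],
    [0,0,0],
    [0,0,0],
    [0,0,0],
    [0,0,0],
    [0,0,0],
    [0,0,0],
  ],
  hand=[1,1,1,1,1,1,1,1],
)

```text
clock: 58.9
position: [0.5777, 0.0208, 0.3473]
ee_rot: [0.0, 0.972, 0.236, -0.005]
contact_force: [-0.3, -0.3, -0.1]
width: 0.0854
gripper_force: 0.0
```

```bash
python3 st.py; python3 - <<'E'
from h import *
a=manip.get_image('side')[:,:,::-1];cv2.imwrite('pics/side13.png',a)
b=cv2.imread('pics/top12.png')
G=cv2.resize(a[130:310,250:400],(500,600),interpolation=cv2.INTER_CUBIC)
T=cv2.resize(b[200:290,270:335],(300,415),interpolation=cv2.INTER_CUBIC)
T2=cv2.resize(a[165:205,320:370],(300,185),interpolation=cv2.INTER_CUBIC)
cv2.imwrite('pics/s13.png',np.hstack([G,np.vstack([T,T2])]))
E
```

```text
t 58.9 tcp [0.5777 0.0208 0.3473] grasp [0.5762 0.0203 0.1923] theta -0.011 yheading-90 -2.666 yz -0.002 q [-0.08  0.32  1.59 -0.    1.24  1.01] F [-0.3 -0.3 -0.1] w 0.08542115489492776
```

View pics/s13.png

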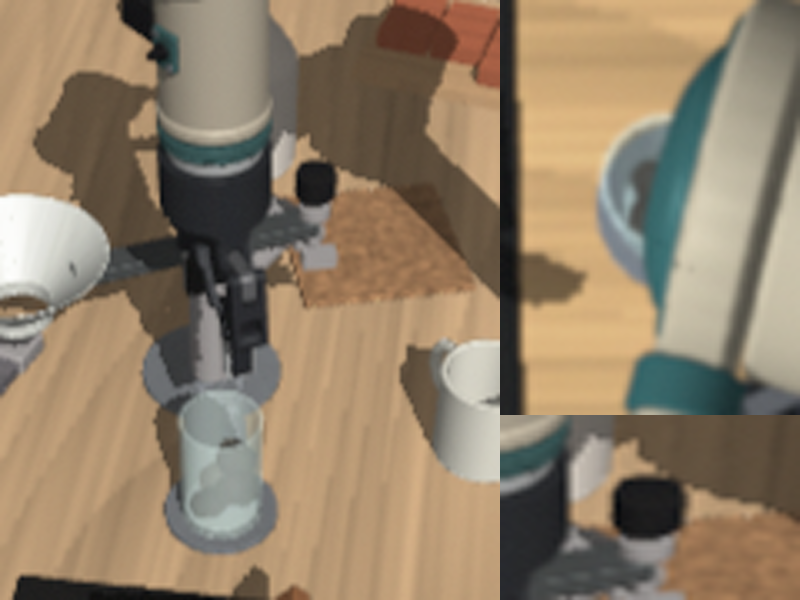

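The knob is home and the funnel parked, with the jar upright on its foot (rim centre about (222,418), foot centre about (221,515) in the crop). I'll compute its position before descending.

```bash
python3 - <<'E'
from h import *
F=lambda u,v:((u+.5)*.3-.5+250,(v+.5)*.3-.5+130)
print('rim',atz('side',F(222,418),.106),'foot',atz('side',F(221,513),.006))
for P in([.5762,.0203,.175],[.5774,.0261,.106],[.5774,.0261,.006]):
    u=proj('side',P)[0];print(P,(u[0]-250)/.3,(u[1]-130)/.3)
# rim bottom check from standtop crop pixels of first picture
G=lambda u,v:((u+.5)/2.5-.5+280,(v+.5)/2.5-.5+110)
print('top rim',atz('top',G(67,326),.106),'top foot',atz('top',G(72,337),.006))
E
```

```text
rim [0.57454832 0.02815338 0.106     ] foot [0.57472914 0.03426574 0.006     ]
[0.5762, 0.0203, 0.175] 219.9524520195907 341.37913532849353
[0.5774, 0.0261, 0.106] 217.4986009702455 414.48151450771775
[0.5774, 0.0261, 0.006] 218.1429891107761 503.7353082654344
top rim [0.57022307 0.02619189 0.106     ] top foot [0.57384509 0.02673623 0.006     ]
```

carry_out(
  linear=[
    [-0.0074,0.0144,0],
    [0,0,-0.05],
    [0,0,-0.05],
    [0,0,0],
    [0,0,0],
  ],
  angular=[
    [0.04,-0.12,0],
    [0,0,0],
    [0,0,0],
    [0,0,0],
    [0,0,0],
  ],
  hand=[1,1,1,1,1],
)

```text
clock: 59.37
position: [0.5748, 0.0287, 0.3035]
ee_rot: [0.001, 0.972, 0.236, 0.005]
contact_force: [0.2, 0.2, 0.9]
width: 0.0852
gripper_force: 0.0
```

```bash
python3 st.py
```

```text
t 59.37 tcp [0.5748 0.0287 0.3035] grasp [0.5763 0.0287 0.1485] theta 0.01 yheading-90 -2.666 yz 0.005 q [-0.07  0.35  1.66  0.    1.12  1.02] F [0.2 0.2 0.9] w 0.08520749108129395
```

carry_out(
  linear=[
    [0,0,0],
    [0,0,-0.04],
    [0,0,-0.04],
    [0,0,-0.04],
    [0,0,-0.03],
    [0,0,0],
    [0,0,0],
    [0,0,0],
  ],
  angular=[
    [0,0.1,0],
    [0,0,0],
    [0,0,0],
    [0,0,0],
    [0,0,0],
    [0,0,0],
    [0,0,0],
    [0,0,0],
  ],
  hand=[1,1,1,1,1,1,1,1],
)

```text
clock: 60.03
position: [0.5757, 0.0287, 0.2296]
ee_rot: [0.001, 0.972, 0.236, 0.002]
contact_force: [0.6, -0.4, 0.1]
width: 0.0852
gripper_force: 0.0
```

```bash
python3 st.py
```

```text
t 60.03 tcp [0.5757 0.0287 0.2296] grasp [0.5765 0.0286 0.0746] theta 0.005 yheading-90 -2.666 yz 0.003 q [-0.07  0.43  1.75 -0.    0.96  1.02] F [ 0.6 -0.4  0.1] w 0.08518953997796774
```

carry_out(
  linear=[
    [0,0,0],
    [0,0,0],
    [0,0,0],
    [0,0,0],
    [0,0,0],
    [0,0,0],
    [0,0,0],
    [0,0,0],
  ],
  angular=[
    [0,0,0],
    [0,0,0],
    [0,0,0],
    [0,0,0],
    [0,0,0],
    [0,0,0],
    [0,0,0],
    [0,0,0],
  ],
  hand=[0.9,0.85,0.8,0.75,0.7,0.65,0.6,0.6],
  force=50,
)

```text
clock: 60.7
position: [0.5747, 0.029, 0.2288]
ee_rot: [0.0, 0.972, 0.236, 0.001]
contact_force: [-1.7, 1.5, 7.7]
width: 0.0638
gripper_force: 53.3
```

carry_out(
  linear=[
    [0,0,0],
    [0,0,0],
    [0,0,0],
    [0,0,0],
  ],
  angular=[
    [0,0,0],
    [0,0,0],
    [0,0,0],
    [0,0,0],
  ],
  hand=[0.55,0.5,0.5,0.5],
)

```text
clock: 61.03
position: [0.5747, 0.029, 0.2289]
ee_rot: [0.0, 0.972, 0.236, 0.001]
contact_force: [-2.4, 1.9, 6.5]
width: 0.0632
gripper_force: 53.3
```

carry_out(
  linear=[
    [0,0,0.01],
    [0,0,0.02],
    [0,0,0.02],
    [0,0,0],
  ],
  angular=[
    [0,0,0],
    [0,0,0],
    [0,0,0],
    [0,0,0],
  ],
  hand=[0.5,0.5,0.5,0.5],
)

```text
clock: 61.37
position: [0.5755, 0.0287, 0.2548]
ee_rot: [0.001, 0.972, 0.236, 0.003]
contact_force: [0.8, -0.1, -2.9]
width: 0.0637
gripper_force: 56.0
```

```bash
python3 st.py; python3 - <<'E'
from h import *
for n in('side','top'): cv2.imwrite(f'pics/{n}14.png',manip.get_image(n)[:,:,::-1])
E
```

```text
t 61.37 tcp [0.5755 0.0287 0.2548] grasp [0.5763 0.0285 0.0998] theta 0.005 yheading-90 -2.665 yz 0.003 q [-0.07  0.4   1.72 -0.    1.02  1.02] F [ 0.8 -0.1 -2.9] w 0.06366742265069468
```

carry_out(
  linear=[
    [0,0,0.05],
    [0,0,0.05],
    [0,0,0.05],
    [0,0,0.05],
    [0,0,0.05],
    [0,0,0.05],
    [0,0,0.05],
    [0,0,0.05],
  ],
  angular=[
    [0,0,0],
    [0,0,0],
    [0,0,0],
    [0,0,0],
    [0,0,0],
    [0,0,0],
    [0,0,0],
    [0,0,0],
  ],
  hand=[0.5,0.5,0.5,0.5,0.5,0.5,0.5,0.5],
)

```text
clock: 62.13
position: [0.5742, 0.0287, 0.4531]
ee_rot: [0.0, 0.972, 0.236, -0.0]
contact_force: [0.3, 0.1, -4.1]
width: 0.064
gripper_force: 57.4
```

carry_out(
  linear=[
    [-0.005,-0.02,0],
    [-0.01,-0.04,0],
    [-0.013,-0.054,0],
    [-0.0148,-0.06,0],
    [-0.0148,-0.06,0],
    [-0.0148,-0.06,0],
    [-0.0148,-0.06,0],
    [-0.0148,-0.06,0],
  ],
  angular=[
    [0,0,0],
    [0,0,0],
    [0,0,0],
    [0,0,0],
    [0,0,0],
    [0,0,0],
    [0,0,0],
    [0,0,0],
  ],
  hand=[0.5,0.5,0.5,0.5,0.5,0.5,0.5,0.5],
)

```text
clock: 62.8
position: [0.5222, -0.18, 0.4503]
ee_rot: [-0.001, 0.972, 0.236, -0.001]
contact_force: [-0.0, -0.3, -3.1]
width: 0.0637
gripper_force: 57.4
```

carry_out(
  linear=[
    [-0.0148,-0.06,0],
    [-0.0148,-0.06,0],
    [-0.0148,-0.06,0],
    [-0.013,-0.053,0],
    [-0.011,-0.044,0],
    [-0.0052,-0.021,0],
    [0,0,0],
    [0,0,0],
  ],
  angular=[
    [0,0,0],
    [0,0,0],
    [0,0,0],
    [0,0,0],
    [0,0,0],
    [0,0,0],
    [0,0,0],
    [0,0,0],
  ],
  hand=[0.5,0.5,0.5,0.5,0.5,0.5,0.5,0.5],
)

```text
clock: 63.47
position: [0.4863, -0.3273, 0.4511]
ee_rot: [-0.001, 0.972, 0.235, 0.0]
contact_force: [0.3, 0.3, -3.1]
width: 0.0635
gripper_force: 57.4
```

```bash
python3 st.py
```

```text
t 63.47 tcp [ 0.4863 -0.3273  0.4511] grasp [ 0.4863 -0.3269  0.2961] theta -0.003 yheading-90 -2.667 yz -0.002 q [-0.71  0.27  1.4   0.    1.48  0.38] F [ 0.3  0.3 -3.1] w 0.06347525214195796
```

carry_out(
  linear=[
    [0.0015,0,-0.05],
    [0,0,-0.05],
    [0,0,-0.05],
    [0,0,-0.05],
    [0,0,-0.05],
    [0,0,-0.05],
    [0,0,-0.05],
    [0,0,-0.03],
  ],
  angular=[
    [0,0,0],
    [0,0,0],
    [0,0,0],
    [0,0,0],
    [0,0,0],
    [0,0,0],
    [0,0,0],
    [0,0,0],
  ],
  hand=[0.5,0.5,0.5,0.5,0.5,0.5,0.5,0.5],
)

```text
clock: 64.13
position: [0.4871, -0.3246, 0.2597]
ee_rot: [-0.002, 0.972, 0.237, -0.001]
contact_force: [-0.3, 0.6, -4.7]
width: 0.0636
gripper_force: 57.3
```

carry_out(
  linear=[
    [0,0,-0.02],
    [0,0,-0.015],
    [0,0,-0.01],
    [0,0,-0.008],
    [0,0,-0.005],
    [0,0,0],
    [0,0,0],
    [0,0,0],
  ],
  angular=[
    [0,0,0],
    [0,0,0],
    [0,0,0],
    [0,0,0],
    [0,0,0],
    [0,0,0],
    [0,0,0],
    [0,0,0],
  ],
  hand=[0.5,0.5,0.5,0.5,0.5,0.5,0.5,0.5],
)

```text
clock: 64.8
position: [0.4877, -0.3275, 0.2342]
ee_rot: [0.001, 0.972, 0.236, 0.001]
contact_force: [0.9, -0.3, -3.9]
width: 0.0632
gripper_force: 57.4
```

```bash
python3 st.py
```

```text
t 64.8 tcp [ 0.4877 -0.3275  0.2342] grasp [ 0.4881 -0.3276  0.0792] theta 0.003 yheading-90 -2.666 yz 0.002 q [-0.71  0.43  1.72  0.    0.98  0.38] F [ 0.9 -0.3 -3.9] w 0.0632401140762896
```

Still hanging, about 5 mm to go.

carry_out(
  linear=[
    [0,0,-0.004],
    [0,0,-0.004],
    [0,0,-0.003],
    [0,0,0],
    [0,0,0],
  ],
  angular=[
    [0,0,0],
    [0,0,0],
    [0,0,0],
    [0,0,0],
    [0,0,0],
  ],
  hand=[0.5,0.5,0.5,0.5,0.5],
)

```text
clock: 65.22
position: [0.4875, -0.3273, 0.2289]
ee_rot: [0.001, 0.972, 0.236, 0.001]
contact_force: [-1.6, 1.3, 4.7]
width: 0.0636
gripper_force: 57.8
```

carry_out(
  linear=[
    [0,0,0],
    [0,0,0],
    [0,0,0],
    [0,0,0],
    [0,0,0],
    [0,0,0],
    [0,0,0.02],
    [0,0,0.04],
  ],
  angular=[
    [0,0,0],
    [0,0,0],
    [0,0,0],
    [0,0,0],
    [0,0,0],
    [0,0,0],
    [0,0,0],
    [0,0,0],
  ],
  hand=[0.8,0.9,1,1,1,1,1,1],
)

```text
clock: 65.88
position: [0.4868, -0.3266, 0.2565]
ee_rot: [-0.002, 0.972, 0.236, -0.001]
contact_force: [0.6, 0.1, 0.2]
width: 0.0856
gripper_force: 0.0
```

carry_out(
  linear=[
    [0,0,0.06],
    [0,0,0.06],
    [0,0,0.06],
    [0,0,0.06],
    [0,0,0.06],
    [-0.05,0.06,0],
    [-0.05,0.06,0],
    [-0.05,0.06,0],
  ],
  angular=[
    [0,0,0],
    [0,0,0],
    [0,0,0],
    [0,0,0],
    [0,0,0],
    [0,0,0],
    [0,0,0],
    [0,0,0],
  ],
  hand=[1,1,1,1,1,1,1,1],
)

```text
clock: 66.55
position: [0.4117, -0.2365, 0.4092]
ee_rot: [0.001, 0.972, 0.236, 0.001]
contact_force: [0.5, -0.3, 0.3]
width: 0.0852
gripper_force: 0.0
```

carry_out(
  linear=[
    [-0.05,0.06,0],
    [-0.05,0.06,0],
    [0,0,0],
    [0,0,0],
    [0,0,0],
    [0,0,0],
  ],
  angular=[
    [0,0,0],
    [0,0,0],
    [0,0,0],
    [0,0,0],
    [0,0,0],
    [0,0,0],
  ],
  hand=[1,1,1,1,1,1],
)

```text
clock: 67.05
position: [0.3634, -0.1781, 0.4087]
ee_rot: [0.001, 0.972, 0.236, 0.001]
contact_force: [-0.3, -0.6, 0.6]
width: 0.0854
gripper_force: 0.0
```

```bash
python3 st.py; python3 - <<'E'
from h import *
I={n:manip.get_image(n)[:,:,::-1] for n in('side','top')}
for n,im in I.items():
    cv2.imwrite(f'pics/{n}15.png',im)
    i0=cv2.imread(f'pics/{n}0.png').astype(int)
    d=(np.abs(im.astype(int)-i0).max(2)>60).astype(np.uint8)
    k,l,s,c=cv2.connectedComponentsWithStats(cv2.morphologyEx(d,cv2.MORPH_OPEN,np.ones((2,2))))
    print(n,[(s[i,:5].tolist(),c[i].round().tolist()) for i in range(1,k) if s[i,4]>12])
u=proj('side',[.530,-.172,.182])[0].astype(int)
for im in(cv2.imread('pics/side0.png'),I['side']):
    w=im[u[1]-16:u[1]+17,u[0]-12:u[0]+13];m=w.max(2)<30;ys,xs=np.nonzero(m);print('knob',m.sum(),(xs.mean()+u[0]-12,ys.mean()+u[1]-16) if m.any() else '')
for n in('side','top'): print(n,'jar rim/base expected',proj(n,[[.4875,-.3277,.106],[.4875,-.3277,.006]]).round(1).tolist())
E
```

```text
t 67.05 tcp [ 0.3634 -0.1781  0.4087] grasp [ 0.3638 -0.1783  0.2537] theta 0.003 yheading-90 -2.666 yz 0.003 q [-0.63  0.01  1.82  0.    1.31  0.47] F [-0.3 -0.6  0.6] w 0.08536243427033897
side [([452, 0, 11, 14, 45], [458.0, 6.0]), ([538, 0, 18, 21, 211], [546.0, 7.0]), ([542, 0, 98, 186, 9361], [605.0, 73.0]), ([424, 4, 33, 14, 260], [442.0, 11.0]), ([516, 6, 14, 17, 94], [523.0, 14.0]), ([402, 14, 41, 40, 1033], [419.0, 34.0]), ([462, 15, 7, 12, 58], [465.0, 21.0]), ([472, 25, 16, 15, 163], [481.0, 33.0]), ([522, 29, 22, 24, 326], [534.0, 42.0]), ([493, 31, 29, 25, 475], [507.0, 40.0]), ([413, 55, 5, 5, 15], [415.0, 57.0]), ([440, 55, 4, 5, 14], [442.0, 57.0]), ([419, 67, 22, 6, 98], [430.0, 69.0]), ([405, 71, 8, 13, 57], [409.0, 77.0]), ([404, 102, 33, 13, 191], [419.0, 110.0]), ([416, 115, 15, 4, 40], [423.0, 117.0]), ([331, 126, 198, 143, 5909], [418.0, 172.0]), ([542, 139, 42, 70, 1367], [563.0, 174.0]), ([626, 158, 14, 36, 264], [635.0, 179.0]), ([350, 179, 5, 20, 53], [352.0, 188.0]), ([356, 181, 16, 27, 268], [364.0, 196.0]), ([374, 188, 6, 10, 42], [376.0, 193.0]), ([378
[... 2139 characters left out ...]
, 30], [451.0, 372.0]), ([559, 381, 6, 19, 60], [562.0, 391.0]), ([484, 394, 72, 83, 1515], [520.0, 437.0]), ([395, 408, 8, 12, 33], [399.0, 414.0]), ([379, 424, 12, 9, 61], [384.0, 427.0]), ([373, 424, 34, 45, 567], [389.0, 444.0]), ([412, 427, 17, 11, 78], [420.0, 432.0]), ([0, 429, 5, 11, 41], [1.0, 433.0]), ([0, 447, 49, 33, 1165], [22.0, 463.0]), ([362, 464, 25, 16, 207], [372.0, 473.0]), ([485, 477, 14, 3, 37], [492.0, 478.0])]
knob 95 (np.float64(343.7894736842105), np.float64(184.7157894736842))
knob 85 (np.float64(343.38823529411764), np.float64(184.75294117647059))
side jar rim/base expected [[363.7, 175.0], [361.7, 201.0]]
top jar rim/base expected [[473.4, 276.3], [460.0, 278.9]]
```

```bash
python3 -c "
from rig import manip
print(manip.sign_off())"
```

```text
the job is handed in; nothing more can be done
None
```

I handed the job in at about 67 s. The stones I could see are in the jar, the empty tubs are upright on the mat, and the funnel is parked with the plunger home. The jar is on the board about where I measured its middle; I checked that last placement with image code only, having used up my picture views.

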